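# Wipe the finishing board clear and set out the turned feet

### The arm

A 7-joint arm with a two-finger parallel gripper is mounted at the origin on the work surface. World frame = base frame: x ahead of the robot, y to its left, z up, the work surface at z = 0. Lengths are in m, angles in rad, forces in N, time in s.
With the tool pointing down it reaches from about 0.4 to 0.85 m from the base axis. Payload 10.4 kg.
Tool frame: the origin (TCP) lies midway between the tips of the shut fingers; the grasp point (between the pads) lies 19 mm behind it; z points along the fingers, y is the direction in which the jaws open and shut (so a half turn about z gives the same grasp; the last joint's range is limited). The gripper opens to 85 mm and grips with 20 to 120 N. Pads are 22 mm wide; open, the fingers measure 114 mm over their backs; the gripper's body (76 mm by 85 mm) begins 54 mm behind the grasp point. The pads swing forward as they close: fully open they stand 13 mm farther back than shut.
Start: joints at [1.092, 0.332, -0.065, 1.46, 0.022, 1.35, -0.088], TCP at [0.275, -0.561, 0.231] pointing down, gripper open.
Joint ranges: [-2.6, 2.6], [-0.5, 2.12], [-1.47, 1.34], [0.16, 2.42], [-1.27, 4.41], [0.06, 2.06], [-2.6, 2.6]. Speed limits (rad/s): [2.22, 2.22, 2.79, 2.79, 3.14, 3.14, 3.14].

### API

Orientations are given as a unit quaternion [x, y, z, w].
In Python, from workcell import manip, viewer gives the robot as it stands.
- The arm moves only by the tool move_arm, never from a script. Its argument "deltas" is a list of rows, each a list of 7 numbers: the shift along the tool's x, y, z in m, then the turn, a rotation vector about the tool's x, y, z in degrees, then the opening, from -1 (shut) to 1 (fully open). In form: [[dx, dy, dz, wx, wy, wz, gripper], ...]. A call has 1 to 10 rows; each row shifts and turns the commanded pose from where the row before left it, along the tool's axes as they then stand; what a row does not reach is not made up. A row lasts 1/8 s, in which the tool goes at most 62.5 mm and 10.7 degrees, less where a joint would pass 70% of its speed; a pose out of reach is approached as far as the arm can. A call with a gripper value outside its range is refused whole. The fingers move at their own pace and stop on an object; "force" is the grip in N (left out, the last holds). Time passes only in rows, so rows that do not move let the fingers close. It gives the time, the measured TCP pose, the force and the opening at its end, in the units of the state.
- manip.get_obs(): the state, without advancing time (a new reading comes with each control period).
- viewer.camera(name): name is "scene" or "top" or "wrist"; returns (picture, depth): 480x640x3 uint8, red, green, blue; 480x640 float32, m along the optical axis (not along the pixel's ray), 0 where there is no reading.
- viewer.calibration(name): a dict with "fx", "fy", "cx", "cy" (pixels), "R" (3x3) and "t" (3): a world point X has camera coordinates R X + t; the wrist camera has in their place "T_tool_cam" (4x4, takes a point from camera to tool coordinates, whose origin is the TCP and whose axes are the flange's). Camera axes: x right, y down, z forward; pixel columns grow to the right and rows downward; lengths in m; the calibration is good to about 2 mm. A picture is of the moment at which its call begins: read the wrist's pose just before it. calibration takes no time and is no camera call.
- manip.hand_in(): hands the job in, once; it reports no verdict.
The state is a dict: "clock": time; "joint_pos": joint angles; "joint_velocities": joint speeds; "tau": joint torques, N m; "position": TCP position; "ee_rot": TCP orientation; "ft_force": force on the tool from outside, world axes, zero at the start; "torque": the same for the moment, N m; "grip_width": opening from 0.0 (shut) to 1.0 (fully open).
Only numpy, scipy, OpenCV 4.12 (cv2) and the standard library are available. Lean on these libraries where they do the work, as an engineer would, in place of code of your own. Each camera call takes 0.05 s, during which the arm holds its last target.

### The job

Take the scraper block from its grey pad and wipe every loose chip off the finishing board into the steel trough beside it, never touching the chips with the gripper, then lay the scraper back on the middle of its pad, lengthwise as before, and shut the trough's hinged lid. Only then move all the turned wooden feet from the dark rubber mat onto the board, each standing upright and centred on a ring mark of its own, so that the row of three beside the fence is full and any others are in the second row. Leave the gouge and the jar alone.

Things in the scene. Friction and masses are not known exactly. Their poses are not given: they have to be found in the camera images.
- station: Fixed board and chip trough. Origin at table level under the board's middle. Dark board top 52 mm up: x -100 to 100, y -85 to 85 mm. Strips 12 mm wide, 5 mm high border it on both x sides and on +y (the fence). At its open -y side it drops into the steel trough: y -85 to -153, x -108 to 108, floor 4 mm, rim 46 mm above the table.
- lid (a joint): Angle of the trough's steel lid: 0 shut, level with the board's top; 1.57 standing upright. Plate 220 x 69 x 4 mm on a stiff hinge that stays where it is left; hinge axis along the station's x, at its y -157 mm, 48 mm above the table; free edge 71 mm from the hinge; it opens away from the board.
- scraper: Wooden scraper block: base 110 (x) x 40 (y) x 20 mm with flat underside, steel strips along both long edges, and a grip rib 80 (x) x 22 (y) mm centred on top from 20 to 58 mm above the underside. Origin at the centre of the underside, z up. Same both ways round.
- pad: Flat grey pad on the table, 170 (x) x 85 (y) mm, where the scraper lives, its long side along the pad's long side. Origin at its centre, at table level.
- gouge: Bystander: turning gouge lying on the table, 310 mm long with wooden handle. Origin near its middle.
- wax: Bystander: amber jar, 64 mm across and 55 mm tall. Origin at its underside.
- mark_fence1 (a point): Centre, on the board's top, of a round ring mark 50 mm across; mark 1 of the fence row (the row of three next to the fence, 42 mm from it); marks in a row are 62 mm apart along the station's x.
- mark_fence2 (a point): Centre, on the board's top, of a round ring mark 50 mm across; mark 2 of the fence row (the row of three next to the fence, 42 mm from it); marks in a row are 62 mm apart along the station's x.
- mark_fence3 (a point): Centre, on the board's top, of a round ring mark 50 mm across; mark 3 of the fence row (the row of three next to the fence, 42 mm from it); marks in a row are 62 mm apart along the station's x.
- mark_open1 (a point): Centre, on the board's top, of a round ring mark 50 mm across; mark 1 of the open row (the row of three nearer the trough, 82 mm from the fence row); marks in a row are 62 mm apart along the station's x.
- mark_open2 (a point): Centre, on the board's top, of a round ring mark 50 mm across; mark 2 of the open row (the row of three nearer the trough, 82 mm from the fence row); marks in a row are 62 mm apart along the station's x.
- mark_open3 (a point): Centre, on the board's top, of a round ring mark 50 mm across; mark 3 of the open row (the row of three nearer the trough, 82 mm from the fence row); marks in a row are 62 mm apart along the station's x.
- chip1: Loose wood chip, 22 x 16 x 10 mm block, lying on the board. Origin at the centre of its underside. May be absent.
- chip2: Loose wood chip, 22 x 16 x 10 mm block, lying on the board. Origin at the centre of its underside. May be absent.
- chip3: Loose wood chip, 22 x 16 x 10 mm block, lying on the board. Origin at the centre of its underside. May be absent.
- chip4: Loose wood chip, 22 x 16 x 10 mm block, lying on the board. Origin at the centre of its underside. May be absent.
- chip5: Loose wood chip, 22 x 16 x 10 mm block, lying on the board. Origin at the centre of its underside. May be absent.
- chip6: Loose wood chip, 22 x 16 x 10 mm block, lying on the board. Origin at the centre of its underside. May be absent.
- foot1: Turned wooden furniture foot, bun shaped: 46 mm across at its belly (11 to 27 mm up), 38 mm across at the flat base, 30 mm across at its top, 40 mm tall, standing on the dark rubber mat on the table. Origin at the centre of its base, z up. May be absent.
- foot2: Turned wooden furniture foot, bun shaped: 46 mm across at its belly (11 to 27 mm up), 38 mm across at the flat base, 30 mm across at its top, 40 mm tall, standing on the dark rubber mat on the table. Origin at the centre of its base, z up. May be absent.
- foot3: Turned wooden furniture foot, bun shaped: 46 mm across at its belly (11 to 27 mm up), 38 mm across at the flat base, 30 mm across at its top, 40 mm tall, standing on the dark rubber mat on the table. Origin at the centre of its base, z up. May be absent.
- foot4: Turned wooden furniture foot, bun shaped: 46 mm across at its belly (11 to 27 mm up), 38 mm across at the flat base, 30 mm across at its top, 40 mm tall, standing on the dark rubber mat on the table. Origin at the centre of its base, z up. May be absent.
- foot5: Turned wooden furniture foot, bun shaped: 46 mm across at its belly (11 to 27 mm up), 38 mm across at the flat base, 30 mm across at its top, 40 mm tall, standing on the dark rubber mat on the table. Origin at the centre of its base, z up. May be absent.
- foot6: Turned wooden furniture foot, bun shaped: 46 mm across at its belly (11 to 27 mm up), 38 mm across at the flat base, 30 mm across at its top, 40 mm tall, standing on the dark rubber mat on the table. Origin at the centre of its base, z up. May be absent.
There are look-alikes about, which are no part of the job. What is shaped like the foot4 but pink or purple is not meant. What is shaped like the foot2 but green is not meant.

How it is judged:
By the outcome, as a careful person would: the job done as asked, in the order asked, and still so for the second after the job is handed in, with the robot touching nothing.
Of foot1, foot2, foot3, foot4, foot5, foot6 only 4 to 6 are there at a start; the rules pass over those that are not, and their reading is None.
Of chip1, chip2, chip3, chip4, chip5, chip6 only 4 to 6 are there at a start; the rules pass over those that are not, and their reading is None.
At some moment in a run one of foot1, foot2, foot3, foot4, foot5, foot6, scraper may be knocked a few centimetres aside while the robot is not near it.
It also fails if it takes over 210 s, if anything falls off the work surface, if the arm or the gripper's body presses on something with over 40 N, if the wrist force passes 120 N, or if a joint passes its speed limit or range.

## Working session

There is one attempt and no reset: what is moved stays moved. The work goes in short steps, Python scripts to look and compute and a tool call to move; the robot and the scene stay as the last step left them, time stands still between calls to the robot, and variables do not carry over. Pictures are saved under pics/ and viewed, and the job is handed in when it is done.

Besides the shell and the picture viewer there is one more tool, called after "Request:" by a JSON object that holds its "api" and its "payload". move_arm: Moves the arm, as the interface text tells. Its arguments: {"type":"object","properties":{"deltas":{"type":"array"},"force":{"type":"number"}},"required":["deltas"]}

```bash
ls; mkdir -p pics; python3 - <<'E'
from workcell import manip, viewer
import cv2
o=manip.get_obs()
for k,v in o.items(): print(k,v)
for n in ["scene","top","wrist"]:
    p,d=viewer.camera(n); cv2.imwrite(f"pics/{n}0.png",p[:,:,::-1]); 
    import numpy as np; np.savez(f"{n}0.npz",p=p,d=d)
    print(n,viewer.calibration(n))
E
```

```text
pics
clock 0.0
joint_pos [ 1.09241471  0.33286515 -0.06472858  1.46097105  0.02158871  1.3499213
 -0.08849432]
joint_velocities [-1.46936864e-03  6.55707847e-04  3.75148469e-04  4.27106996e-06
  1.25171820e-03  1.20647797e-03 -1.39842543e-03]
tau [-3.70442058e-04 -6.25450158e+01  4.91477083e-02 -3.91615319e+01
  1.62951113e-02  9.73867136e-03  1.53301257e-04]
position [ 0.27494026 -0.56083533  0.23050602]
ee_rot [ 9.74138958e-01  2.25948558e-01 -1.90374016e-04 -7.09730607e-04]
ft_force [-0.32520602  1.24710219 -1.5021307 ]
torque [0.01160679 0.00230744 0.03876221]
grip_width 0.9994707494366432
scene {'fx': 463.341041675274, 'fy': 463.341041675274, 'cx': 310.6801258378301, 'cy': 240.773576727891, 'R': array([[-0.68409298,  0.72928489,  0.01266265],
       [ 0.62130032,  0.59171881, -0.51366795],
       [-0.38210301, -0.34352933, -0.85789562]]), 't': array([ 0.35740438, -0.3647629 ,  1.54030033])}
top {'fx': 440.0438850348346, 'fy': 440.0438850348346, 'cx': 320.395545594696, 'cy': 239.34279101988182, 'R': array([[-0.01930006, -0.99970173, -0.01496551],
       [-0.99490889,  0.02068406, -0.09863301],
       [ 0.09891314,  0.01298569, -0.99501134]]), 't': array([0.07581694, 0.59088563, 1.00717059])}
wrist {'fx': 366.23074012788175, 'fy': 366.23074012788175, 'cx': 314.24019085878535, 'cy': 240.7648650057113, 'T_tool_cam': array([[ 3.28300932e-04, -9.56165442e-01, -2.92826809e-01,
         7.45537841e-02],
       [ 9.99999921e-01,  3.79000794e-04, -1.16405171e-04,
         6.39070676e-04],
       [ 2.22284194e-04, -2.92826748e-01,  9.56165491e-01,
        -1.44392720e-01],
       [ 0.00000000e+00,  0.00000000e+00,  0.00000000e+00,
         1.00000000e+00]])}
```

View pics/top0.png

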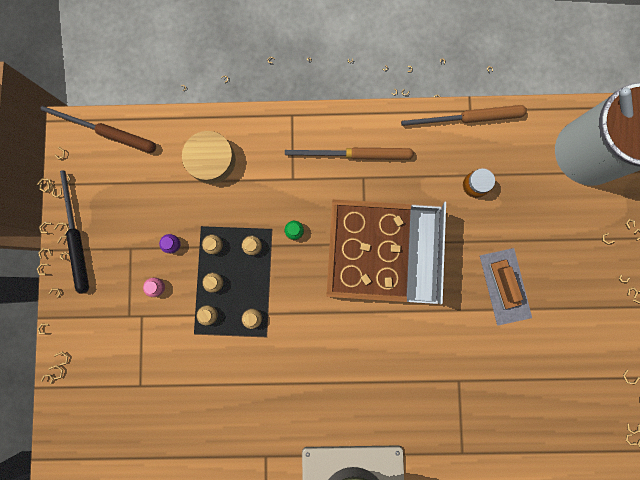

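View pics/scene0.png

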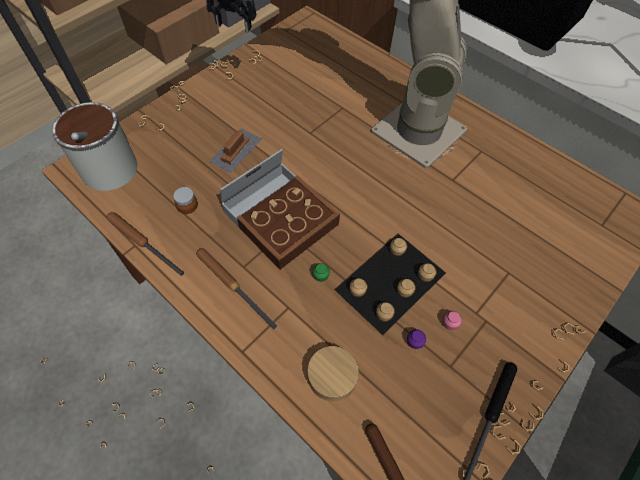

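```bash
cat > h.py <<'E'
import numpy as np, cv2
from workcell import manip, viewer
from scipy.spatial.transform import Rotation as Ro
def cloud(n,d,cal=None):
    c=viewer.calibration(n); v,u=np.mgrid[0:480,0:640]
    P=np.stack([(u-c['cx'])/c['fx']*d,(v-c['cy'])/c['fy']*d,d],-1)
    if n=='wrist':
        o=manip.get_obs(); T=c['T_tool_cam']; P=P@T[:3,:3].T+T[:3,3]
        P=P@Ro.from_quat(o['ee_rot']).as_matrix().T+np.array(o['position'])
    else: P=(P-c['t'])@c['R']
    P[d==0]=np.nan
    return P
def proj(n,X):
    c=viewer.calibration(n); q=c['R']@np.array(X)+c['t']
    return c['fx']*q[0]/q[2]+c['cx'],c['fy']*q[1]/q[2]+c['cy']
def ray(n,u,v,z):
    c=viewer.calibration(n); r=c['R'].T@np.array([(u-c['cx'])/c['fx'],(v-c['cy'])/c['fy'],1]); o=-c['R'].T@c['t']
    return o+r*(z-o[2])/r[2]
def shot(n,tag):
    p,d=viewer.camera(n); cv2.imwrite(f"pics/{tag}.png",p[:,:,::-1]); np.savez(f"{tag}.npz",p=p,d=d); return p,d
E
python3 - <<'E'
from h import *
f=np.load('top0.npz'); p,d=f['p'],f['d']; P=cloud('top',d); z=P[...,2]
print('table z',np.nanmedian(z[350:440,100:280]), np.nanmedian(z[320:360,330:400]))
np.save('P0.npy',P)
cv2.imwrite('pics/c1.png',cv2.resize(p[190:340,315:545,::-1],None,fx=3.4,fy=3.4,interpolation=cv2.INTER_CUBIC))
h=np.clip(z*1000*2.5,0,255); h=np.nan_to_num(h).astype(np.uint8)
cv2.imwrite('pics/c1h.png',cv2.resize(cv2.applyColorMap(h,cv2.COLORMAP_JET)[190:340,315:545],None,fx=3.4,fy=3.4,interpolation=cv2.INTER_NEAREST))
E
```

```text
table z 0.0004846448975585215 0.00019015825355701003
```

View pics/c1.png

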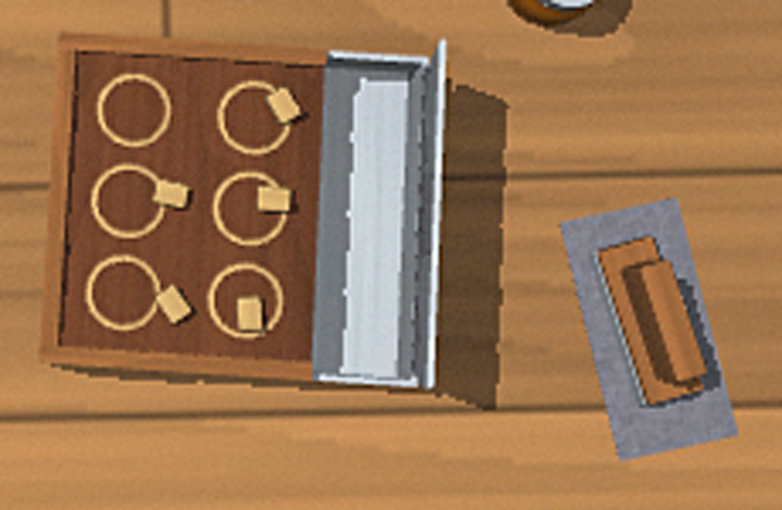

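View pics/c1h.png

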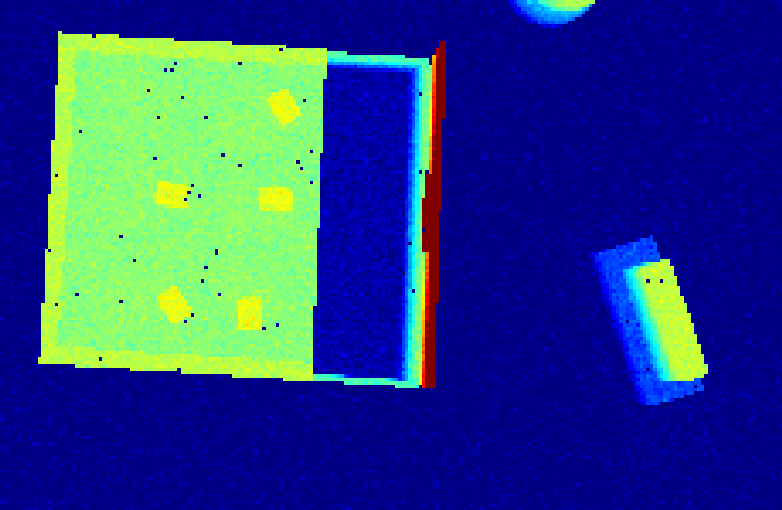

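```bash
python3 - <<'E'
from h import *
f=np.load('top0.npz'); p,d=f['p'],f['d']; P=np.load('P0.npy'); z=P[...,2]
roi=np.zeros(z.shape,bool); roi[190:320,315:440]=True
m=roi&(z>.045)&(z<.075)
def rect(X):
    r=cv2.minAreaRect((X*1000).astype(np.float32)); b=cv2.boxPoints(r); return r,b
sel=m&(z>.053)&(np.arange(640)[None,:]<425)
# strips+board
r,b=rect(P[m&(np.arange(640)[None,:]<412)][:,:2]); print(r); print(b)
print('board z',np.nanmedian(z[225:285,365:375]))
# ring fit: tan pixels at board height
hsv=cv2.cvtColor(p,cv2.COLOR_RGB2HSV).astype(int)
tan=roi&(hsv[...,2]>150)&(z<.0545)&(z>.048)&(np.arange(640)[None,:]<408)
approx=[(354,222),(352,249),(351,276),(390,224),(388,251),(387,278)]
C=[]
for u,v in approx:
    c=ray('top',u,v,.052)[:2]
    for it in range(10):
        Q=P[tan][:,:2]; Q=Q[abs(np.linalg.norm(Q-c,axis=1)-.0235)<.006]
        A=np.c_[2*Q,np.ones(len(Q))]; s=np.linalg.lstsq(A,(Q**2).sum(1),rcond=None)[0]; c=s[:2]
    print('ring',c.round(4),len(Q),np.sqrt(s[2]+c@c)); C.append(c)
C=np.array(C)
# model: fence row y=+43, x = +62,0,-62 ; open row y=-39
M=np.array([[.062,.043],[0,.043],[-.062,.043],[.062,-.039],[0,-.039],[-.062,-.039]])
mc,cc=M.mean(0),C.mean(0); H=(M-mc).T@(C-cc); th=np.arctan2(H[0,1]-H[1,0],H[0,0]+H[1,1])
R=np.array([[np.cos(th),-np.sin(th)],[np.sin(th),np.cos(th)]]); t=cc-R@mc
print('station',t,th,np.degrees(th)); print((C-(M@R.T+t)).round(4))
S=(P[...,:2]-t)@R
ch=roi&(z>.058)&(np.arange(640)[None,:]<408)&(abs(S[...,0])<.097)&(S[...,1]<.08)
n,l,st,ce=cv2.connectedComponentsWithStats(ch.astype(np.uint8))
for i in range(1,n):
    if st[i,4]>8: q=S[l==i]; print('chip st',q.mean(0).round(4),q.min(0).round(3),q.max(0).round(3),st[i,4])
q=S[m&(np.arange(640)[None,:]<440)]; print('station extents',np.nanpercentile(q,[.5,99.5],axis=0))
# lid
lid=roi|False; lid[190:320,425:450]=True; L=lid&(z>.075); q=np.c_[S[L],z[L]]; print('lid',q.min(0),q.max(0)); 
a=np.polyfit(q[:,2],q[:,1],1); print('lid slope',a, np.median(q[:,1]))
# scraper
sr=np.zeros(z.shape,bool); sr[250:320,475:540]=True
rt=sr&(z>.052); r,b=rect(P[rt][:,:2]); print('rib',r,np.nanmedian(z[rt])); print(P[rt].mean(0))
bs=sr&(z>.012); r,b=rect(P[bs][:,:2]); print('all',r)
b2=sr&(z>.012)&(z<.03);print('base z',np.nanmedian(z[b2]))
g=np.zeros(z.shape,bool); g[240:330,470:540]=True
g&=(hsv[...,1]<70)&(z<.006)&(hsv[...,2]>40)
n,l,st,ce=cv2.connectedComponentsWithStats(g.astype(np.uint8)); i=1+np.argmax(st[1:,4]); r,b=rect(P[l==i][:,:2]); print('pad',r,b, np.nanmedian(z[l==i]))
# feet
ft=np.zeros(z.shape,bool); ft[200:345,130:320]=True; ft&=z>.033
n,l,st,ce=cv2.connectedComponentsWithStats(ft.astype(np.uint8))
for i in range(1,n):
    if st[i,4]>8: k=l==i; (c,rr)=cv2.minEnclosingCircle((P[k][:,:2]*1000).astype(np.float32)); print('foot',P[k].mean(0).round(4),np.array(c).round(1),rr,ce[i].round(),np.median(hsv[k],axis=0))
E
```

```text
((563.3917236328125, -52.27671813964844), (193.81344604492188, 224.3154296875), 85.24146270751953)
[[ 443.58154  -139.54518 ]
 [ 667.1238   -158.15366 ]
 [ 683.2019     34.991745]
 [ 459.65967    53.60022 ]]
board z 0.05247465005298807
ring [ 0.629  -0.0145] 106 0.02336062167079427
ring [ 0.5672 -0.0095] 93 0.0232986681843856
ring [ 0.5054 -0.004 ] 104 0.023335450869609912
ring [ 0.6218 -0.0962] 79 0.02327509107286996
ring [ 0.5606 -0.0909] 91 0.023166703349860915
ring [ 0.4984 -0.0859] 108 0.02350321967783812
station [ 0.56358252 -0.0521609 ] -0.08442885827540415 -4.8374172482888325
[[ 0.     -0.    ]
 [ 0.     -0.0002]
 [ 0.      0.0001]
 [-0.0002  0.0001]
 [ 0.0003  0.0001]
 [-0.0001 -0.0001]]
chip st [ 0.0695 -0.0569] [ 0.058 -0.069] [ 0.081 -0.045] 66
chip st [0.0055 0.0153] [-0.002  0.004] [0.014 0.026] 65
chip st [ 0.0068 -0.0542] [-0.001 -0.065] [ 0.014 -0.044] 68
chip st [-0.0683  0.0095] [-0.079 -0.001] [-0.056  0.02 ] 66
chip st [-0.0704 -0.0412] [-0.081 -0.049] [-0.06  -0.034] 66
station extents [[-0.11144829 -0.15508186]
 [ 0.11072965  0.09590198]]
lid [-0.10979883 -0.15
[... 659 characters left out ...]
.1271 0.0384] [618.1 127.1] 19.533985137939453 [293. 229.] [ 69. 198. 166.]
foot [0.5906 0.4231 0.0384] [590.5 424.6] 20.3123722076416 [167. 243.] [138. 150. 191.]
foot [0.5862 0.3214 0.0384] [586.9 321.8] 21.18435287475586 [211. 244.] [ 19. 120. 217.]
foot [0.582  0.2282 0.0384] [581.8 228.8] 19.415956497192383 [250. 245.] [ 19. 120. 219.]
foot [0.4961 0.3199 0.0386] [496.4 320. ] 20.3879451751709 [211. 282.] [ 19. 120. 218.]
foot [0.488  0.4589 0.0383] [488.4 459.4] 20.723073959350586 [151. 287.] [166.  94. 240.]
foot [0.4206 0.3333 0.0388] [420.4 333.8] 20.027122497558594 [205. 315.] [ 19. 120. 216.]
foot [0.4113 0.2281 0.0384] [410.7 227.7] 20.105100631713867 [251. 319.] [ 19. 120. 216.]
```

```bash
cat >> h.py <<'E'
def plan(tgt,n=None,vmax=.05):
    """tgt (x,y,z,psi_deg) from measured pose: print per-row deltas & n; rotation done evenly -> uses straight path in world"""
    o=manip.get_obs(); p=np.array(o['position']); R=Ro.from_quat(o['ee_rot']).as_matrix()
    psi=np.degrees(np.arctan2(R[1,0],R[0,0])); D=np.array(tgt[:3])-p; a=psi-tgt[3]
    k=n or int(max(1,np.ceil(np.linalg.norm(D)/vmax),np.ceil(abs(a)/9)))
    tilt=np.degrees(np.arccos(-R[2,2]))
    print('clock %.2f'%o['clock'],'pos',p.round(4),'psi %.2f tilt %.2f'%(psi,tilt),'F',np.round(o['ft_force'],1),'grip %.3f'%o['grip_width'])
    # option A: translate w/o turning then turn
    t=R.T@D; print(' total tool shift mm',(t*1000).round(1),'turn z %.1f'%a,'rows',k,'per row mm',(t*1000/k).round(1),'turn/row %.2f'%(a/k))
    c,s=np.cos(np.radians(tgt[3])),np.sin(np.radians(tgt[3])); print(' shift in final tool axes mm',(1000*np.array([c*D[0]+s*D[1],s*D[0]-c*D[1],-D[2]])).round(1))
    print(' levelling rotvec deg', np.degrees((Ro.from_matrix(R).inv()*Ro.from_matrix([[c,s,0],[s,-c,0],[0,0,-1]])).as_rotvec()).round(2))
E
python3 - <<'E'
from h import *
f=np.load('top0.npz');p=f['p']
cv2.imwrite('pics/c2.png',cv2.resize(p[215:345,130:320,::-1],None,fx=4,fy=4,interpolation=cv2.INTER_CUBIC))
plan((.4793,-.3673,.17,14.5))
E
```

```text
clock 0.15 pos [ 0.275  -0.5609  0.2307] psi 26.12 tilt 0.06 F [ 0.3  0.  -0.7] grip 0.998
 total tool shift mm [268.7 -83.9  60.8] turn z 11.6 rows 6 per row mm [ 44.8 -14.   10.1] turn/row 1.94
 shift in final tool axes mm [ 246.3 -136.3   60.7]
 levelling rotvec deg [-6.000e-02  1.000e-02  1.162e+01]
```

View pics/c2.png

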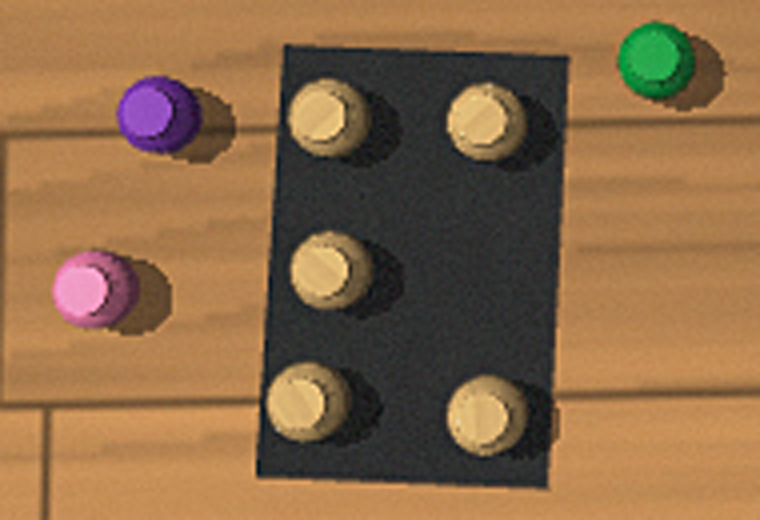

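Candidates: the scraper is only at (508,285), while the brown gouges at (463,115) and (350,154) aren't it. The wooden feet are at (211,244), (250,245), (211,282), (205,315) and (251,319). The crop confirms those five are tan, and that purple (167,243), pink (151,287) and green (293,229) are decoys. There are five chips. I'll move over the scraper first.

Request:
{"api": "move_arm", "payload": {"deltas": [[0.025,-0.008,0.005,0,0,0,1],[0.045,-0.014,0.01,0,0,0,1],[0.05,-0.015,0.012,0,0,0,1],[0.05,-0.015,0.012,0,0,0,1],[0.05,-0.016,0.012,0,0,0,1],[0.035,-0.011,0.01,0,0,0,1],[0.014,-0.005,0,0,0,3.6,1],[0,0,0,0,0,5,1],[0,0,0,0,0,3,1],[0,0,0,0,0,0,1]], "force": 80}}

```text
clock: 1.4
position: [0.4796, -0.3673, 0.1701]
ee_rot: [0.992, 0.127, -0.0, -0.0]
ft_force: [0.3, 0.1, -0.5]
grip_width: 1.0
```

```bash
python3 - <<'E'
from h import *
p,d=shot('wrist','w1'); P=cloud('wrist',d); z=P[...,2]
m=(z>.052)&(z<.066); r=cv2.minAreaRect((P[m][:,:2]*1000).astype(np.float32)); print('rib',r,np.median(z[m]),P[m].mean(0))
b=(z>.012)&(z<.066); n,l,st,ce=cv2.connectedComponentsWithStats(b.astype(np.uint8)); i=1+np.argmax(st[1:,4]); print('all',cv2.minAreaRect((P[l==i][:,:2]*1000).astype(np.float32)))
plan((.4793,-.3673,.027,14.5))
E
```

```text
rib ((519.2019653320312, -265.39227294921875), (155.41574096679688, 250.6541748046875), 0.022309716790914536) 0.05958682035117529 [ 0.50600999 -0.28502089  0.05935771]
all ((523.7132568359375, -210.0764617919922), (6.0891218185424805, 168.7455596923828), 85.33190155029297)
clock 1.45 pos [ 0.4796 -0.3673  0.1701] psi 14.59 tilt 0.02 F [-0.6 -0.8 -0.6] grip 1.002
 total tool shift mm [ -0.3  -0.  143.1] turn z 0.1 rows 3 per row mm [-0.1 -0.  47.7] turn/row 0.03
 shift in final tool axes mm [-3.000e-01 -1.000e-01  1.431e+02]
 levelling rotvec deg [-0.01  0.02  0.09]
```

View pics/w1.png

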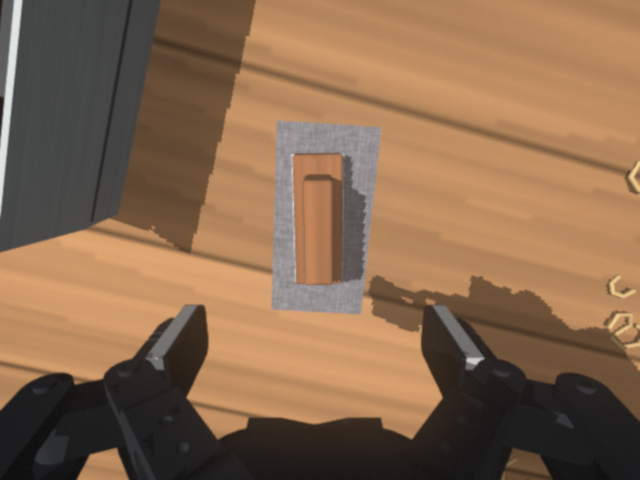

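```bash
python3 - <<'E'
from h import *
d=np.load('w1.npz')['d']; P=cloud('wrist',d); z=P[...,2]
k=np.zeros(z.shape,bool); k[110:320,270:385]=True
for lo in (.052,.012):
    m=k&(z>lo)&(z<.066); print(cv2.minAreaRect((P[m][:,:2]*1000).astype(np.float32)),np.median(z[m]))
p=np.load('w1.npz')['p']; hs=cv2.cvtColor(p,cv2.COLOR_RGB2HSV)
m=k&(hs[...,1]<60)&(z<.006); n,l,st,ce=cv2.connectedComponentsWithStats(m.astype(np.uint8)); i=1+np.argmax(st[1:,4]); print('pad',cv2.minAreaRect((P[l==i][:,:2]*1000).astype(np.float32)),np.median(z[l==i]))
E
```

```text
((481.8412780761719, -370.34503173828125), (79.38298797607422, 21.618192672729492), 15.481000900268555) 0.059621764642941694
((481.56683349609375, -370.6935119628906), (109.87091064453125, 42.0396842956543), 15.287900924682617) 0.031062495870203738
pad ((475.28759765625, -375.8932800292969), (170.41879272460938, 85.15892791748047), 11.045808792114258) 0.0026033791097949677
```

Request:
{"api": "move_arm", "payload": {"deltas": [[0.001,0.002,0.04,0,0,0,1],[0,0,0.045,0,0,-0.4,1],[0,0,0.037,0,0,0,1],[0,0,0.02,0,0,0,1],[0,0,0,0,0,0,0],[0,0,0,0,0,0,-1],[0,0,0,0,0,0,-1],[0,0,0,0,0,0,-1],[0,0,0,0,0,0,-1],[0,0,0,0,0,0,-1]], "force": 80}}

```text
clock: 2.7
position: [0.482, -0.3698, 0.0298]
ee_rot: [0.992, 0.13, 0.001, 0.001]
ft_force: [-0.5, -0.5, 6.9]
grip_width: 0.248
```

```bash
python3 - <<'E'
from h import *
plan((.48,-.368,.2,14.5))
E
```

```text
clock 2.70 pos [ 0.482  -0.3698  0.0298] psi 14.91 tilt 0.15 F [-0.5 -0.5  6.9] grip 0.248
 total tool shift mm [  -1.2   -1.9 -170.2] turn z 0.4 rows 4 per row mm [ -0.3  -0.5 -42.5] turn/row 0.10
 shift in final tool axes mm [  -1.5   -2.3 -170.2]
 levelling rotvec deg [ 0.12 -0.09  0.41]
```

```bash
cat >> h.py <<'E'
ST=np.array([.56358,-.05216]); TH=np.radians(-4.837)
RS=np.array([[np.cos(TH),-np.sin(TH)],[np.sin(TH),np.cos(TH)]])
def W(x,y): return ST+RS@np.array([x,y])
E
python3 - <<'E'
from h import *
w=W(.04,.057); print(w); o=manip.get_obs()
plan((w[0],w[1],.22,-4.84))
E
```

```text
[0.60824386 0.00126415]
clock 2.70 pos [ 0.482  -0.3698  0.0298] psi 14.91 tilt 0.15 F [-0.5 -0.5  6.9] grip 0.248
 total tool shift mm [ 217.7 -325.7 -190.5] turn z 19.7 rows 9 per row mm [ 24.2 -36.2 -21.2] turn/row 2.19
 shift in final tool axes mm [  94.5 -380.4 -190.2]
 levelling rotvec deg [ 0.11 -0.11 19.75]
```

Request:
{"api": "move_arm", "payload": {"deltas": [[0,0,-0.005,0,0,0,-1],[0,0,-0.015,0,0,0,-1],[0,0,-0.035,0,0,0,-1],[0,0,-0.045,0,0,0,-1],[0,0,-0.045,0,0,0,-1],[0,0,-0.035,0,0,0,-1],[0,0,-0.01,0,0,0,-1],[0,0,0,0,0,5,-1],[0,0,0,0,0,8,-1],[0,0,0,0,0,6.7,-1]]}}

```text
clock: 3.95
position: [0.4806, -0.3686, 0.217]
ee_rot: [0.999, -0.044, -0.001, -0.001]
ft_force: [-0.5, -0.2, -1.7]
grip_width: 0.242
```

```bash
python3 - <<'E'
from h import *
w=W(.04,.057); plan((w[0],w[1],.22,-4.84))
shot('scene','s2')
E
```

```text
clock 3.95 pos [ 0.4806 -0.3686  0.217 ] psi -5.02 tilt 0.12 F [-0.5 -0.2 -1.7] grip 0.242
 total tool shift mm [  94.8 -379.6   -2.8] turn z -0.2 rows 8 per row mm [ 11.8 -47.5  -0.3] turn/row -0.02
 shift in final tool axes mm [  96.  -379.3   -3. ]
 levelling rotvec deg [-0.06  0.1  -0.18]
```

View pics/s2.png

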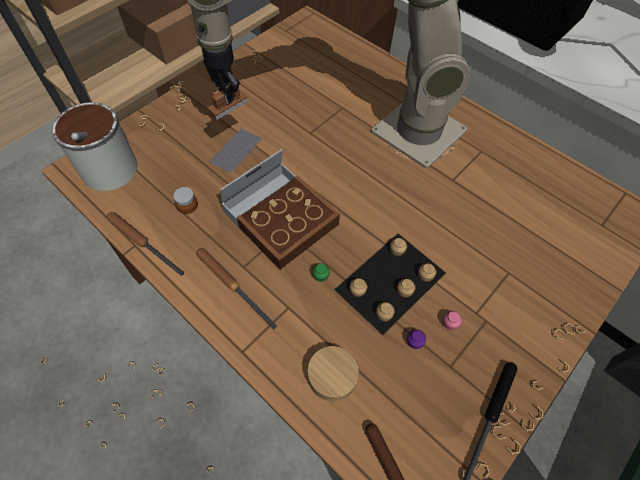

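The scraper is held at (228,97) and the pad at (236,149) is clear. Crossing over the lid to the fence side of the board.

Request:
{"api": "move_arm", "payload": {"deltas": [[0.005,-0.02,0,0,0,0,-1],[0.01,-0.04,0,0,0,0,-1],[0.012,-0.05,0,0,0,0,-1],[0.014,-0.055,0,0,0,0,-1],[0.014,-0.055,0,0,0,0,-1],[0.014,-0.055,0,0,0,0,-1],[0.012,-0.05,0,0,0,0,-1],[0.009,-0.035,0,0,0,0,-1],[0.005,-0.02,0,0,0,0,-1],[0,0,0,0,0,0,-1]]}}

```text
clock: 5.25
position: [0.6074, 0.0035, 0.2179]
ee_rot: [0.999, -0.04, -0.0, -0.0]
ft_force: [0.0, 0.2, -2.3]
grip_width: 0.243
```

```bash
python3 - <<'E'
from h import *
w=W(.04,.057); plan((w[0],w[1],.09,-4.84))
p,d=shot('top','t3'); P=cloud('top',d);z=P[...,2]
hs=cv2.cvtColor(p,cv2.COLOR_RGB2HSV); k=np.zeros(z.shape,bool); k[240:330,470:540]=1
m=k&(hs[...,1]<70)&(z<.006); n,l,st,ce=cv2.connectedComponentsWithStats(m.astype(np.uint8)); i=1+np.argmax(st[1:,4]); print('pad',cv2.minAreaRect((P[l==i][:,:2]*1000).astype(np.float32)),P[l==i].mean(0),np.median(z[l==i]))
q=P[l==i][:,:2]-P[l==i][:,:2].mean(0); w_,v=np.linalg.eigh(q.T@q); print('axis',np.degrees(np.arctan2(v[1,1],v[0,1])))
E
```

```text
clock 5.25 pos [0.6074 0.0035 0.2179] psi -4.57 tilt 0.04 F [ 0.   0.2 -2.3] grip 0.243
 total tool shift mm [  1.1   2.2 127.9] turn z 0.3 rows 3 per row mm [ 0.4  0.7 42.6] turn/row 0.09
 shift in final tool axes mm [  1.1   2.1 127.9]
 levelling rotvec deg [-0.02  0.04  0.27]
pad ((474.21673583984375, -374.34490966796875), (170.50552368164062, 87.10303497314453), 11.27334213256836) [ 0.47379317 -0.37394079  0.00067571] 0.0006907358874713288
axis -168.84595616531954
```

View pics/t3.png

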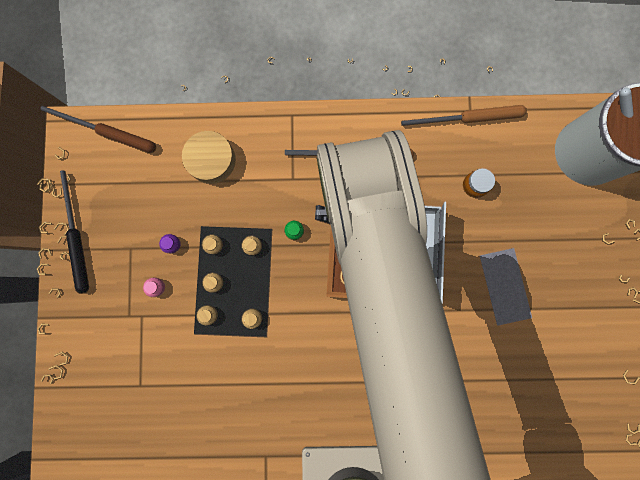

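Request:
{"api": "move_arm", "payload": {"deltas": [[0.001,0.002,0.02,0,0,0.3,-1],[0,0,0.04,0,0,0,-1],[0,0,0.04,0,0,0,-1],[0,0,0.02,0,0,0,-1],[0,0,0.008,0,0,0,-1],[0,0,0,0,0,0,-1]]}}

```text
clock: 6.05
position: [0.6088, -0.0008, 0.091]
ee_rot: [0.999, -0.045, 0.0, 0.0]
ft_force: [0.4, -0.6, -1.3]
grip_width: 0.241
```

```bash
python3 - <<'E'
from h import *
w=W(.04,.057); plan((w[0],w[1],.081,-4.84))
shot('scene','s4')
p,d=shot('wrist','w4')
p=np.load('s4.npz')['p']; cv2.imwrite('pics/s4c.png',cv2.resize(p[140:280,200:360,::-1],None,fx=4,fy=4,interpolation=cv2.INTER_CUBIC))
E
```

```text
clock 6.05 pos [ 0.6088 -0.0008  0.091 ] psi -5.11 tilt 0.05 F [ 0.4 -0.6 -1.3] grip 0.241
 total tool shift mm [-0.8 -2.  10. ] turn z -0.3 rows 1 per row mm [-0.8 -2.  10. ] turn/row -0.27
 shift in final tool axes mm [-0.7 -2.  10. ]
 levelling rotvec deg [ 0.01 -0.05 -0.27]
```

View pics/s4c.png

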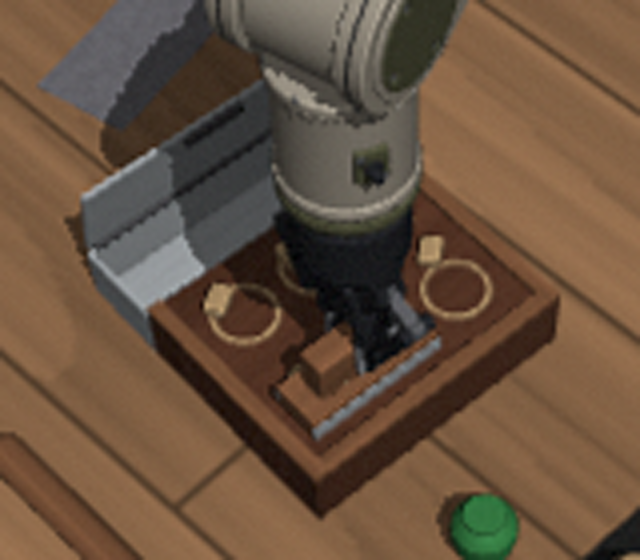

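View pics/w4.png

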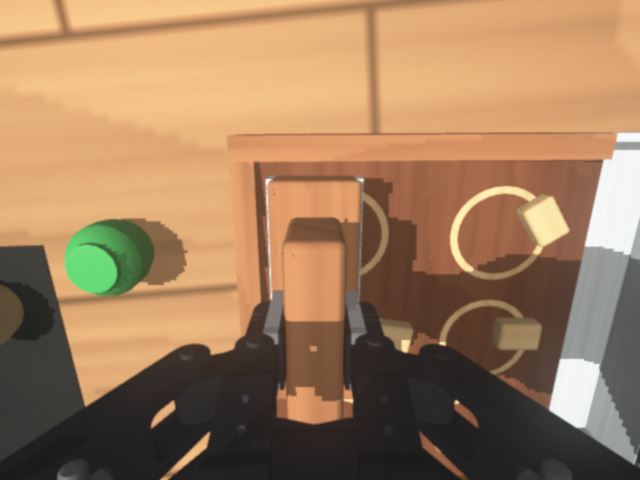

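The scraper is inside the strips, behind chip (395,335), and clear of the fence. Lowering to contact.

Request:
{"api": "move_arm", "payload": {"deltas": [[0,-0.001,0.006,0,0,-0.2,-1],[0,0,0.002,0,0,0,-1],[0,0,0.001,0,0,0,-1],[0,0,0,0,0,0,-1]]}}

```text
clock: 6.65
position: [0.6084, 0.0007, 0.0818]
ee_rot: [0.999, -0.043, 0.0, 0.0]
ft_force: [-3.4, 0.2, 3.9]
grip_width: 0.241
```

Request:
{"api": "move_arm", "payload": {"deltas": [[-0.001,0.008,0,0,0,0,-1],[0,0.014,0,0,0,0,-1],[0,0.018,0,0,0,0,-1],[0,0.018,0,0,0,0,-1],[0,0.018,0,0,0,0,-1],[0,0.018,0,0,0,0,-1],[0,0.018,0,0,0,0,-1],[0,0.015,0,0,0,0,-1],[0,0.01,0,0,0,0,-1],[0,0,0,0,0,0,-1]]}}

```text
clock: 7.9
position: [0.5956, -0.139, 0.0818]
ee_rot: [0.999, -0.044, 0.0, 0.001]
ft_force: [-0.0, -0.5, 6.6]
grip_width: 0.239
```

```bash
cat >> h.py <<'E'
def spos():
    o=manip.get_obs(); print('station-frame tcp', (RS.T@(np.array(o['position'])[:2]-ST)).round(4), 'z %.4f'%o['position'][2])
E
python3 - <<'E'
from h import *
spos(); shot('scene','s5')
p,d=shot('wrist','w5')
p=np.load('s5.npz')['p']; cv2.imwrite('pics/s5c.png',cv2.resize(p[140:280,200:360,::-1],None,fx=4,fy=4,interpolation=cv2.INTER_CUBIC))
E
```

```text
station-frame tcp [ 0.0393 -0.0838] z 0.0818
```

View pics/s5c.png

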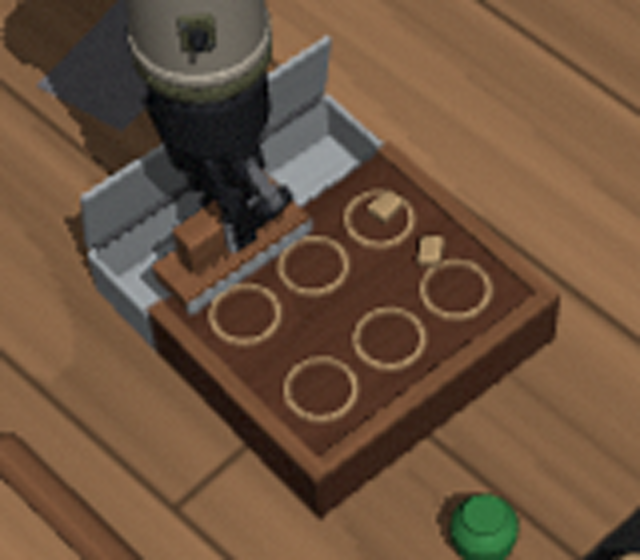

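View pics/w5.png

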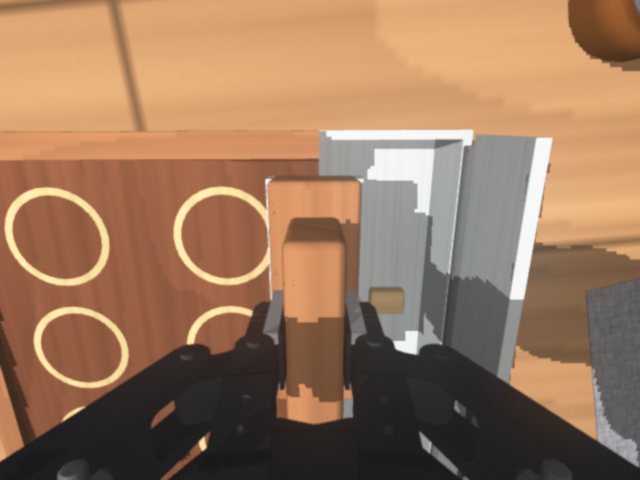

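Three chips are in the trough and two are left at (385,205) and (430,250). Lift, shift and go back for the second pass.

Request:
{"api": "move_arm", "payload": {"deltas": [[0,0,-0.015,0,0,0,-1],[0,0,-0.03,0,0,0,-1],[-0.012,-0.02,-0.005,0,0,0,-1],[-0.018,-0.032,0,0,0,0,-1],[-0.019,-0.036,0,0,0,0,-1],[-0.018,-0.033,0,0,0,0,-1],[-0.012,-0.02,0,0,0,0,-1],[0,0,0,0,0,0,-1]]}}

```text
clock: 9.0
position: [0.5275, 0.0134, 0.131]
ee_rot: [0.999, -0.041, -0.001, 0.0]
ft_force: [0.1, 0.5, -2.1]
grip_width: 0.245
```

```bash
python3 - <<'E'
from h import *
spos(); w=W(-.04,.056); plan((w[0],w[1],.0815,-4.84))
E
```

```text
station-frame tcp [-0.0415  0.0623] z 0.1310
clock 9.00 pos [0.5275 0.0134 0.131 ] psi -4.68 tilt 0.08 F [ 0.1  0.5 -2.1] grip 0.245
 total tool shift mm [ 1.6  6.3 49.5] turn z 0.2 rows 1 per row mm [ 1.6  6.3 49.5] turn/row 0.16
 shift in final tool axes mm [ 1.5  6.3 49.5]
 levelling rotvec deg [0.02 0.07 0.16]
```

Request:
{"api": "move_arm", "payload": {"deltas": [[0.002,0.005,0.015,0,0,0,-1],[0,0,0.02,0,0,0.2,-1],[0,0,0.008,0,0,0,-1],[0,0,0,0,0,0,-1]]}}

```text
clock: 9.5
position: [0.5302, 0.0055, 0.0874]
ee_rot: [0.999, -0.045, -0.001, 0.0]
ft_force: [0.3, -0.5, -2.2]
grip_width: 0.245
```

```bash
python3 - <<'E'
from h import *
spos(); w=W(-.04,.056); plan((w[0],w[1],.0815,-4.84)); shot('wrist','w6')
E
```

```text
station-frame tcp [-0.0382  0.0547] z 0.0874
clock 9.50 pos [0.5302 0.0055 0.0874] psi -5.13 tilt 0.10 F [ 0.3 -0.5 -2.2] grip 0.245
 total tool shift mm [-1.8 -1.3  5.9] turn z -0.3 rows 1 per row mm [-1.8 -1.3  5.9] turn/row -0.29
 shift in final tool axes mm [-1.8 -1.3  5.9]
 levelling rotvec deg [ 0.01  0.1  -0.29]
```

View pics/w6.png

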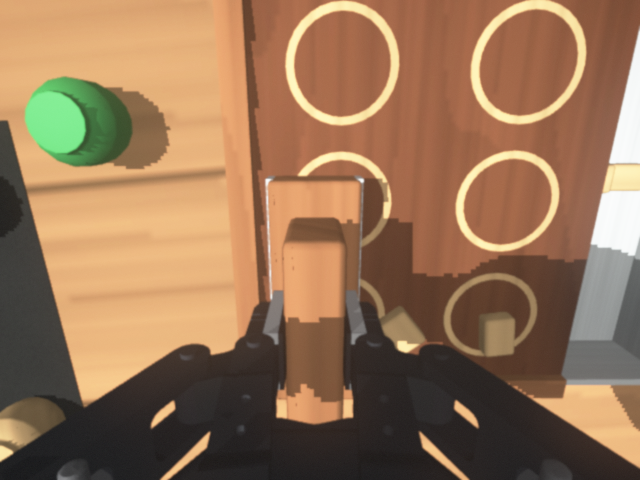

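Request:
{"api": "move_arm", "payload": {"deltas": [[-0.001,0,0.004,0,0,-0.2,-1],[0,0,0.0025,0,0,0,-1],[0,0,0,0,0,0,-1]]}}

```text
clock: 9.93
position: [0.5297, 0.0064, 0.0819]
ee_rot: [0.999, -0.043, 0.0, 0.0]
ft_force: [0.1, 1.5, -2.0]
grip_width: 0.243
```

Request:
{"api": "move_arm", "payload": {"deltas": [[0,0.008,0,0,0,0,-1],[0,0.014,0,0,0,0,-1],[0,0.018,0,0,0,0,-1],[0,0.018,0,0,0,0,-1],[0,0.018,0,0,0,0,-1],[0,0.018,0,0,0,0,-1],[0,0.018,0,0,0,0,-1],[0,0.015,0,0,0,0,-1],[0,0.01,0,0,0,0,-1],[0,0,0,0,0,0,-1]]}}

```text
clock: 11.18
position: [0.5179, -0.131, 0.0818]
ee_rot: [0.999, -0.043, 0.0, 0.0]
ft_force: [0.2, -0.8, -0.6]
grip_width: 0.244
```

```bash
python3 - <<'E'
from h import *
spos(); shot('scene','s7')
p,d=shot('wrist','w7')
p=np.load('s7.npz')['p']; cv2.imwrite('pics/s7c.png',cv2.resize(p[140:280,200:360,::-1],None,fx=4,fy=4,interpolation=cv2.INTER_CUBIC))
plan((.4751,-.3757,.2,11.2))
E
```

```text
station-frame tcp [-0.0388 -0.0824] z 0.0818
clock 11.28 pos [ 0.5181 -0.1298  0.0818] psi -4.86 tilt 0.01 F [ 0.2 -0.1 -1.2] grip 0.245
 total tool shift mm [ -22.   248.7 -118.2] turn z -16.1 rows 6 per row mm [ -3.7  41.4 -19.7] turn/row -2.68
 shift in final tool axes mm [ -89.9  232.9 -118.2]
 levelling rotvec deg [-0.000e+00 -1.000e-02 -1.606e+01]
```

View pics/s7c.png

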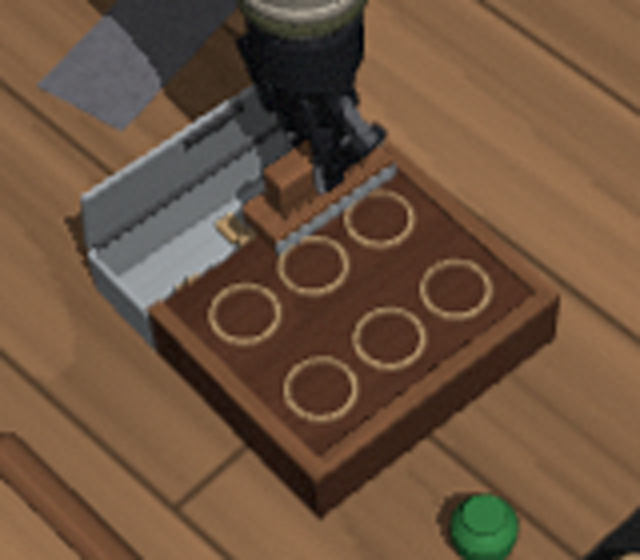

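View pics/w7.png

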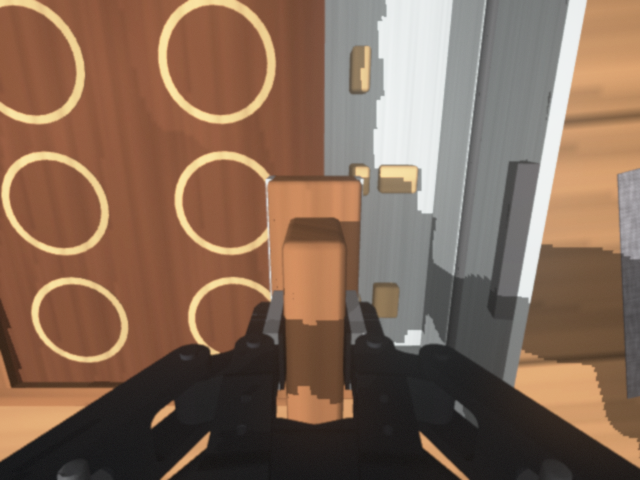

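Request:
{"api": "move_arm", "payload": {"deltas": [[0,0,-0.015,0,0,0,-1],[0,0,-0.04,0,0,0,-1],[0,0,-0.045,0,0,0,-1],[0,0,-0.03,0,0,0,-1],[0,0,-0.01,0,0,0,-1],[0,0,0,0,0,0,-1]]}}

```text
clock: 12.02
position: [0.518, -0.1299, 0.2219]
ee_rot: [0.999, -0.042, 0.0, 0.0]
ft_force: [-0.1, -0.3, -3.5]
grip_width: 0.239
```

```bash
python3 - <<'E'
from h import *
p,d=shot('scene','s8')
cv2.imwrite('pics/s8c.png',cv2.resize(p[140:280,200:360,::-1],None,fx=4,fy=4,interpolation=cv2.INTER_CUBIC))
p,d=shot('wrist','w8')
plan((.4751,-.3757,.22,11.2))
E
```

```text
clock 12.12 pos [ 0.5173 -0.1299  0.2205] psi -4.87 tilt 0.12 F [-0.3  0.5 -1.9] grip 0.243
 total tool shift mm [-21.2 248.5   0.4] turn z -16.1 rows 5 per row mm [-4.2 49.7  0.1] turn/row -3.21
 shift in final tool axes mm [-89.2 232.9   0.5]
 levelling rotvec deg [ -0.03   0.11 -16.07]
```

View pics/s8c.png

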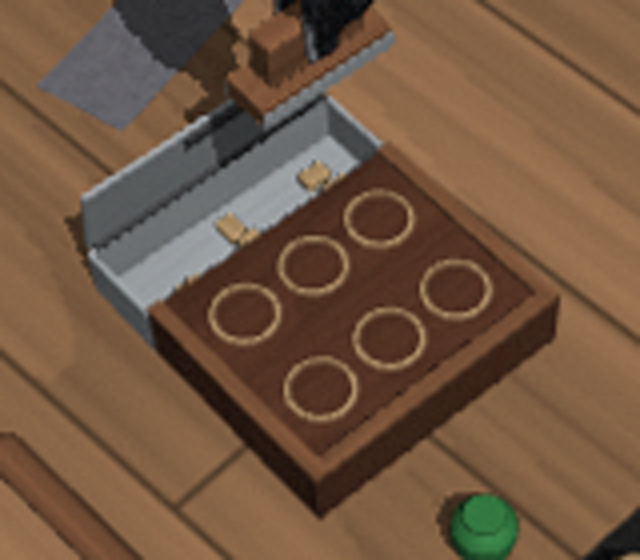

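View pics/w8.png

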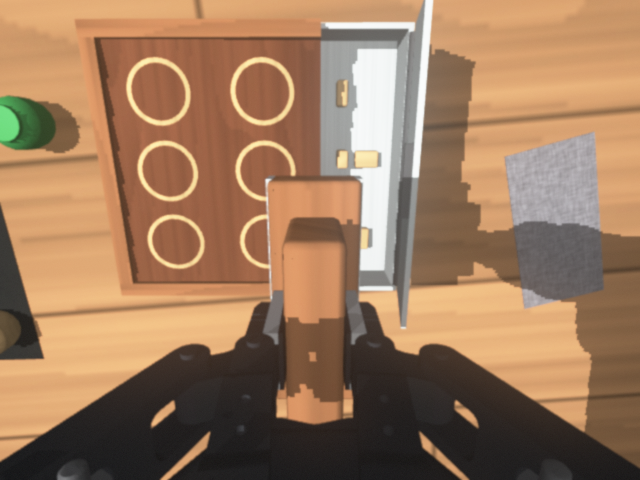

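Board clean, chips in the trough. Cross-checking pad and rings in the wrist frame.

```bash
cat > fit.py <<'E'
from h import *
def rings(p,P,seeds,zb=None):
    hs=cv2.cvtColor(p,cv2.COLOR_RGB2HSV).astype(int); z=P[...,2]
    out=[]
    for u,v in seeds:
        c=P[v-2:v+3,u-2:u+3,:2].reshape(-1,2); c=np.nanmedian(c,0); zc=np.nanmedian(z[v-2:v+3,u-2:u+3])
        dist=np.linalg.norm(P[...,:2]-c,axis=-1)
        near=(dist<.033)&(abs(z-zc)<.006)
        br=near&(hs[...,2]>np.nanmedian(hs[...,2][near])*1.35)&(hs[...,2]>110)
        for it in range(15):
            Q=P[br][:,:2]; Q=Q[abs(np.linalg.norm(Q-c,axis=1)-.0235)<(.012 if it<5 else .004)]
            s=np.linalg.lstsq(np.c_[2*Q,np.ones(len(Q))],(Q**2).sum(1),rcond=None)[0]; c=s[:2]
        out.append(c); print('ring',c.round(4),'z %.4f'%zc,len(Q),'r %.4f'%np.sqrt(s[2]+c@c))
    return np.array(out)
E
python3 - <<'E'
from fit import *
f=np.load('w8.npz'); p,d=f['p'],f['d']; P=cloud('wrist',d); z=P[...,2]
rings(p,P,[(158,91),(262,91),(167,170),(175,241)])
for m in [(.062,.043),(.062,-.039),(0,.043),(-.062,.043)]: print(W(*m).round(4))
hs=cv2.cvtColor(p,cv2.COLOR_RGB2HSV); k=np.zeros(z.shape,bool); k[110:320,490:620]=1
m=k&(hs[...,1]<70)&(z<.007); n,l,st,ce=cv2.connectedComponentsWithStats(m.astype(np.uint8)); i=1+np.argmax(st[1:,4]); print('pad',cv2.minAreaRect((P[l==i][:,:2]*1000).astype(np.float32)),P[l==i].mean(0))
E
```

```text
ring [ 0.6297 -0.0162] z 0.0538 967 r 0.0233
ring [ 0.6229 -0.0979] z 0.0538 1002 r 0.0233
ring [ 0.5679 -0.011 ] z 0.0535 826 r 0.0233
ring [ 0.5061 -0.0058] z 0.0539 694 r 0.0233
[ 0.629  -0.0145]
[ 0.6221 -0.0962]
[ 0.5672 -0.0093]
[ 0.5054 -0.0041]
pad ((475.103271484375, -376.3541259765625), (170.67996215820312, 87.31635284423828), 11.095634460449219) [ 0.48064582 -0.37506049  0.00207513]
```

Request:
{"api": "move_arm", "payload": {"deltas": [[-0.002,0.02,0,0,0,0,-1],[-0.003,0.035,0,0,0,0,-1],[-0.004,0.05,0,0,0,0,-1],[-0.004,0.05,0,0,0,0,-1],[-0.004,0.045,0,0,0,0,-1],[-0.003,0.033,0,0,0,-3,-1],[0,0.014,0,0,0,-5,-1],[0,0,0,0,0,-5,-1],[0,0,0,0,0,-3,-1],[0,0,0,0,0,0,-1]]}}

```text
clock: 13.38
position: [0.4773, -0.3743, 0.2203]
ee_rot: [0.995, 0.097, -0.001, -0.001]
ft_force: [0.6, -1.6, -1.7]
grip_width: 0.238
```

```bash
python3 - <<'E'
from h import *
plan((.4747,-.3753,.033,11.15))
E
```

```text
clock 13.38 pos [ 0.4773 -0.3743  0.2203] psi 11.10 tilt 0.14 F [ 0.6 -1.6 -1.7] grip 0.238
 total tool shift mm [ -2.4   0.9 187.3] turn z -0.1 rows 4 per row mm [-0.6  0.2 46.8] turn/row -0.01
 shift in final tool axes mm [ -2.7   0.5 187.3]
 levelling rotvec deg [-0.1   0.09 -0.05]
```

Request:
{"api": "move_arm", "payload": {"deltas": [[-0.0025,0.0005,0.025,0,0,0,-1],[0,0,0.05,0,0,0,-1],[0,0,0.05,0,0,0,-1],[0,0,0.04,0,0,0,-1],[0,0,0.016,0,0,0,-1],[0,0,0.004,0,0,0,-1],[0,0,0,0,0,0,-1]]}}

```text
clock: 14.25
position: [0.4762, -0.3761, 0.0381]
ee_rot: [0.995, 0.097, 0.001, 0.001]
ft_force: [-0.7, -0.5, -2.2]
grip_width: 0.241
```

```bash
python3 - <<'E'
from h import *
plan((.4747,-.3753,.0305,11.15))
E
```

```text
clock 14.25 pos [ 0.4762 -0.3761  0.0381] psi 11.10 tilt 0.11 F [-0.7 -0.5 -2.2] grip 0.241
 total tool shift mm [-1.3 -1.1  7.6] turn z -0.0 rows 1 per row mm [-1.3 -1.1  7.6] turn/row -0.05
 shift in final tool axes mm [-1.3 -1.1  7.6]
 levelling rotvec deg [ 0.08 -0.08 -0.05]
```

Request:
{"api": "move_arm", "payload": {"deltas": [[-0.001,-0.0005,0.004,0,0,0,-1],[0,0,0.001,0,0,0,-1],[0,0,0.0005,0,0,0,-1],[0,0,0,0,0,0,-1]]}}

```text
clock: 14.75
position: [0.4744, -0.3753, 0.0315]
ee_rot: [0.995, 0.097, 0.0, 0.0]
ft_force: [-0.1, -0.6, -0.8]
grip_width: 0.244
```

Request:
{"api": "move_arm", "payload": {"deltas": [[0,0,0.0015,0,0,0,-1],[0,0,0,0,0,0,-1],[0,0,0,0,0,0,-0.2],[0,0,0,0,0,0,0],[0,0,0,0,0,0,0.2],[0,0,0,0,0,0,0.2],[0,0,-0.02,0,0,0,0.2],[0,0,-0.04,0,0,0,0.2],[0,0,-0.05,0,0,0,0.2],[0,0,-0.05,0,0,0,-1]]}}

```text
clock: 16.0
position: [0.4743, -0.3752, 0.1931]
ee_rot: [0.995, 0.097, 0.001, 0.001]
ft_force: [0.5, -0.8, 0.6]
grip_width: 0.401
```

```bash
python3 - <<'E'
from h import *
plan((.4747,-.3753,.2,-4.84)); spos()
p,d=shot('wrist','w9'); P=cloud('wrist',d); z=P[...,2]
k=np.zeros(z.shape,bool); k[90:340,250:400]=True
m=k&(z>.052)&(z<.066); print(cv2.minAreaRect((P[m][:,:2]*1000).astype(np.float32)),np.median(z[m]))
E
```

```text
clock 16.00 pos [ 0.4743 -0.3752  0.1931] psi 11.12 tilt 0.09 F [ 0.5 -0.8  0.6] grip 0.401
 total tool shift mm [ 0.4  0.2 -6.9] turn z 16.0 rows 2 per row mm [ 0.2  0.1 -3.4] turn/row 7.98
 shift in final tool axes mm [ 0.4  0.1 -6.9]
 levelling rotvec deg [ 0.05 -0.07 15.96]
station-frame tcp [-0.0617 -0.3294] z 0.1931
((477.4876403808594, -378.615478515625), (80.04572296142578, 21.944644927978516), 11.385808944702148) 0.06527359907641724
```

View pics/w9.png

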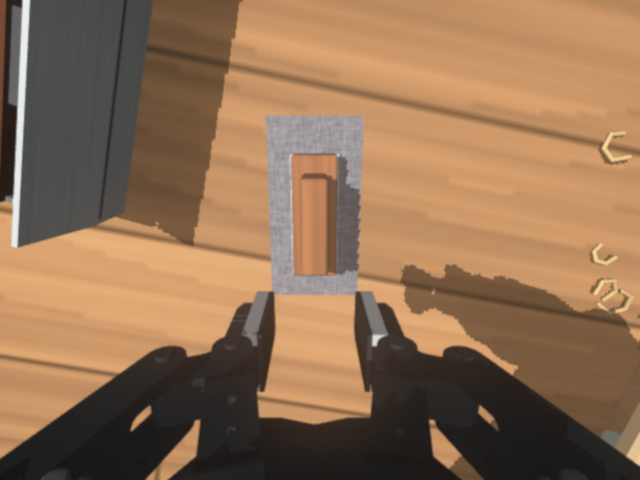

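Scraper lies on the pad lengthwise, looking centred: rib (314,225), pad spanning rows 115–294. Now close the lid with shut fingers from outside.

Request:
{"api": "move_arm", "payload": {"deltas": [[0,0,0,0,0,5,-1],[0,0,0,0,0,8,-1],[0,0,0,0,0,3,-1],[0.02,-0.025,0,0,0,0,-1],[0.03,-0.045,0,0,0,0,-1],[0.012,-0.035,0.01,0,0,0,-1],[0,-0.015,0.03,0,0,0,-1],[0,0,0.035,0,0,0,-1],[0,0,0.015,0,0,0,-1],[0,0,0,0,0,0,-1]], "force": 40}}

```text
clock: 17.3
position: [0.546, -0.2612, 0.0999]
ee_rot: [0.999, -0.043, -0.0, -0.0]
ft_force: [0.7, 0.1, 0.6]
grip_width: 0.002
```

```bash
python3 - <<'E'
from h import *
spos();w=W(0,-.2); plan((*w,.102,-4.84)); p,d=shot('scene','s10')
cv2.imwrite('pics/s10c.png',cv2.resize(p[100:280,160:360,::-1],None,fx=3.2,fy=3.2,interpolation=cv2.INTER_CUBIC))
p,d=shot('top','t10'); P=cloud('top',d);z=P[...,2]; hs=cv2.cvtColor(p,cv2.COLOR_RGB2HSV)
sr=np.zeros(z.shape,bool); sr[240:330,470:540]=True
for lo,hi in((.052,.064),(.012,.064)):
  m=sr&(z>lo)&(z<hi); print(cv2.minAreaRect((P[m][:,:2]*1000).astype(np.float32)),P[m].mean(0))
E
```

```text
station-frame tcp [ 1.000e-04 -2.098e-01] z 0.0999
clock 17.30 pos [ 0.546  -0.2612  0.0999] psi -4.91 tilt 0.04 F [0.7 0.1 0.6] grip 0.002
 total tool shift mm [-0.2 -9.8 -2.1] turn z -0.1 rows 1 per row mm [-0.2 -9.8 -2.1] turn/row -0.07
 shift in final tool axes mm [-0.1 -9.8 -2.1]
 levelling rotvec deg [-0.01  0.04 -0.07]
((0.0, 0.0), (0.0, 0.0), 0.0) [nan nan nan]
((464.4062805175781, -360.1402282714844), (100.7386703491211, 13.866131782531738), 11.266687393188477) [ 0.45797536 -0.36068031  0.02052945]<stdin>:7: RuntimeWarning: Mean of empty slice.
  ret = um.true_divide(
```

View pics/s10c.png

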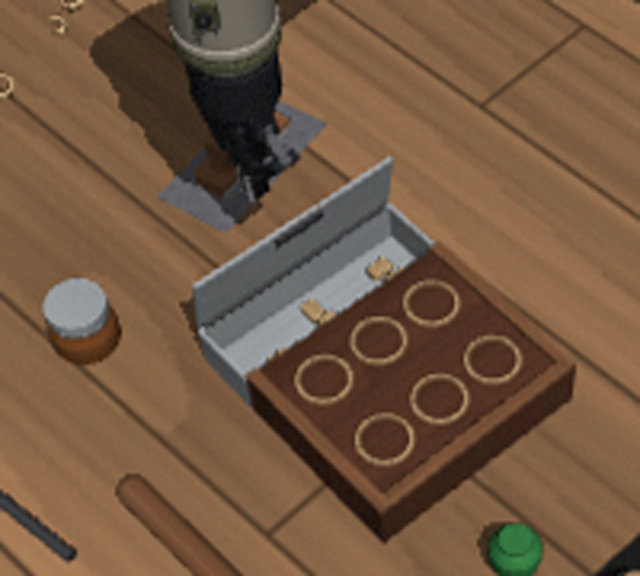

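View pics/t10.png

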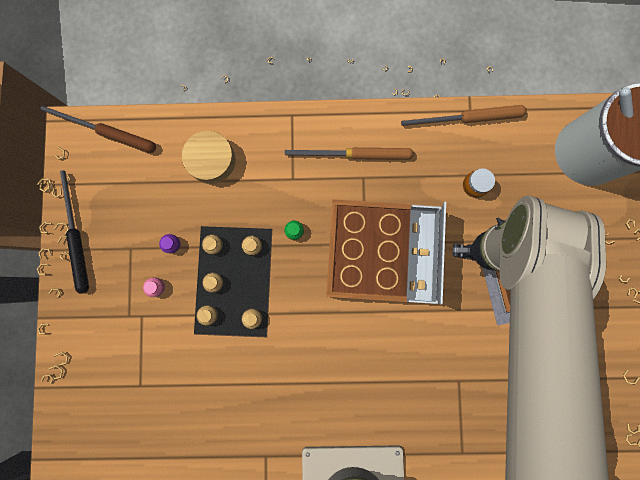

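Request:
{"api": "move_arm", "payload": {"deltas": [[0,-0.015,0,0,0,0,-1],[0,-0.018,0,0,0,0,-1],[0,-0.009,0,0,0,0,-1],[0,-0.008,0,0,0,0,-1],[0,-0.006,0.002,0,0,0,-1],[0,-0.006,0.002,0,0,0,-1]]}}

```text
clock: 18.15
position: [0.5517, -0.1992, 0.0959]
ee_rot: [0.999, -0.043, 0.0, 0.0]
ft_force: [-0.7, -2.0, 1.6]
grip_width: -0.001
```

```bash
python3 - <<'E'
from h import *
spos();w=W(0,-.13); plan((*w,.087,-4.84)); p,d=shot('scene','s11')
cv2.imwrite('pics/s11c.png',cv2.resize(p[100:280,160:360,::-1],None,fx=3.2,fy=3.2,interpolation=cv2.INTER_CUBIC))
E
```

```text
station-frame tcp [ 0.0006 -0.1476] z 0.0959
clock 18.15 pos [ 0.5517 -0.1992  0.0959] psi -4.91 tilt 0.03 F [-0.7 -2.   1.6] grip -0.001
 total tool shift mm [ -0.6 -17.6   8.9] turn z -0.1 rows 1 per row mm [ -0.6 -17.6   8.9] turn/row -0.07
 shift in final tool axes mm [ -0.6 -17.6   8.9]
 levelling rotvec deg [ 0.02 -0.03 -0.07]
```

View pics/s11c.png

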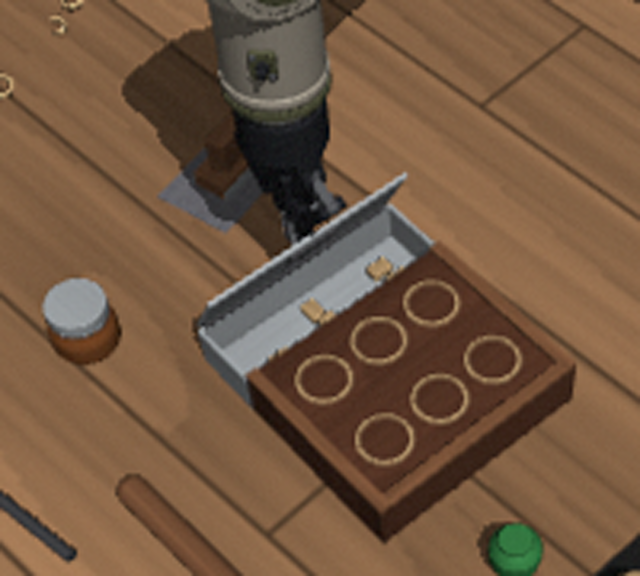

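Lid is tilting with only ~2 N. Following the arc.

Request:
{"api": "move_arm", "payload": {"deltas": [[0,-0.008,0.002,0,0,0,-1],[0,-0.007,0.004,0,0,0,-1],[0,-0.005,0.005,0,0,0,-1],[0,-0.005,0.006,0,0,0,-1],[0,-0.003,0.006,0,0,0,-1],[0,-0.003,0.007,0,0,0,-1],[0,-0.001,0.005,0,0,0,-1],[0,0,0,0,0,0,-1]]}}

```text
clock: 19.2
position: [0.554, -0.1673, 0.0602]
ee_rot: [0.999, -0.043, -0.0, -0.0]
ft_force: [0.5, -0.2, -0.5]
grip_width: -0.001
```

```bash
python3 - <<'E'
from h import *
spos();w=W(0,-.115); plan((*w,.051,-4.84)); p,d=shot('scene','s12')
cv2.imwrite('pics/s12c.png',cv2.resize(p[100:280,160:360,::-1],None,fx=3.2,fy=3.2,interpolation=cv2.INTER_CUBIC))
E
```

```text
station-frame tcp [ 1.000e-04 -1.155e-01] z 0.0602
clock 19.20 pos [ 0.554  -0.1673  0.0602] psi -4.88 tilt 0.05 F [ 0.5 -0.2 -0.5] grip -0.001
 total tool shift mm [-0.1 -0.5  9.2] turn z -0.0 rows 1 per row mm [-0.1 -0.5  9.2] turn/row -0.04
 shift in final tool axes mm [-0.1 -0.5  9.2]
 levelling rotvec deg [-0.    0.05 -0.04]
```

View pics/s12c.png

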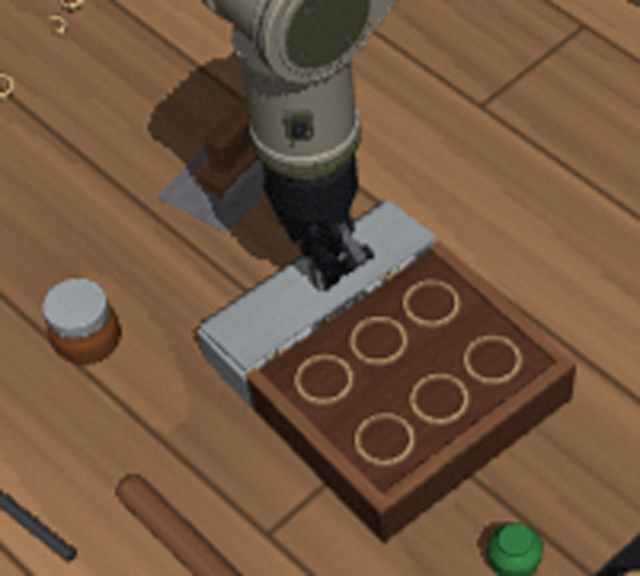

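Request:
{"api": "move_arm", "payload": {"deltas": [[0,0,0.005,0,0,0,-1],[0,0,0.003,0,0,0,-1],[0,0,0.001,0,0,0,-1],[0,0,0,0,0,0,-1]]}}

```text
clock: 19.75
position: [0.5544, -0.1673, 0.0522]
ee_rot: [0.999, -0.043, 0.0, 0.0]
ft_force: [-1.1, 0.4, 5.7]
grip_width: -0.003
```

Request:
{"api": "move_arm", "payload": {"deltas": [[0,0,0.001,0,0,0,-1],[0,0,0.001,0,0,0,-1],[0,0,0,0,0,0,-1]]}}

```text
clock: 20.12
position: [0.5545, -0.1673, 0.0519]
ee_rot: [0.999, -0.043, 0.0, 0.0]
ft_force: [-9.5, 3.8, 23.4]
grip_width: -0.002
```

Lid is on its stop (23 N reaction, tip at z 0.052). Back off and go to the mat.

Request:
{"api": "move_arm", "payload": {"deltas": [[0,0,-0.02,0,0,0,-1],[0,0,-0.045,0,0,0,-1],[0,0,-0.05,0,0,0,-1],[0,-0.02,-0.035,0,0,0,-1],[-0.001,-0.045,0,0,0,0,0],[-0.001,-0.058,0,0,0,0,0.5],[-0.001,-0.06,0,0,0,0,0.6],[-0.001,-0.06,0,0,0,0,0.7],[-0.001,-0.06,0,0,0,0,0.7],[-0.001,-0.04,0,0,0,0,0.7]]}}

```text
clock: 21.38
position: [0.577, 0.178, 0.1996]
ee_rot: [0.999, -0.041, -0.0, -0.0]
ft_force: [0.5, -0.0, -0.1]
grip_width: 0.851
```

Request:
{"api": "move_arm", "payload": {"deltas": [[0,-0.035,0,0,0,0,0.7],[0,-0.02,0,0,0,0,0.7],[0,0,0,0,0,0,0.7],[0,0,0,0,0,0,0.7]]}}

```text
clock: 21.88
position: [0.5827, 0.2278, 0.1997]
ee_rot: [0.999, -0.044, 0.0, 0.001]
ft_force: [0.5, -0.8, -0.4]
grip_width: 0.849
```

```bash
python3 - <<'E'
from fit import *
plan((.582,.2285,.2,-4.84))
p,d=shot('top','t13'); P=cloud('top',d);z=P[...,2]
S=(P[...,:2]-ST)@RS
for yy in np.arange(-.15,-.08,.01):
    m=(abs(S[...,1]-yy)<.004)&(abs(S[...,0])<.09); print('lid y %.3f z %.4f n %d'%(yy,np.nanmedian(z[m]),m.sum()))
sr=np.zeros(z.shape,bool); sr[240:330,470:540]=True; hs=cv2.cvtColor(p,cv2.COLOR_RGB2HSV)
for lo,hi in((.052,.064),(.012,.064)):
  m=sr&(z>lo)&(z<hi); print('scraper',cv2.minAreaRect((P[m][:,:2]*1000).astype(np.float32)),P[m].mean(0))
p,d=shot('wrist','w13')
E
```

```text
clock 21.88 pos [0.5827 0.2278 0.1997] psi -5.00 tilt 0.07 F [ 0.5 -0.8 -0.4] grip 0.849
 total tool shift mm [-0.8 -0.7 -0.3] turn z -0.2 rows 1 per row mm [-0.8 -0.7 -0.3] turn/row -0.16
 shift in final tool axes mm [-0.7 -0.7 -0.3]
 levelling rotvec deg [ 0.07 -0.01 -0.16]
lid y -0.150 z 0.0519 n 279
lid y -0.140 z 0.0520 n 270
lid y -0.130 z 0.0519 n 271
lid y -0.120 z 0.0518 n 269
lid y -0.110 z 0.0517 n 275
lid y -0.100 z 0.0521 n 276
lid y -0.090 z 0.0520 n 282
scraper ((471.9339599609375, -373.57342529296875), (80.19676971435547, 23.561885833740234), 12.422977447509766) [ 0.47140105 -0.37279655  0.05753472]
scraper ((471.62548828125, -373.0475158691406), (110.28067779541016, 41.78643798828125), 11.930706024169922) [ 0.47183346 -0.36768118  0.03693647]
```

View pics/w13.png

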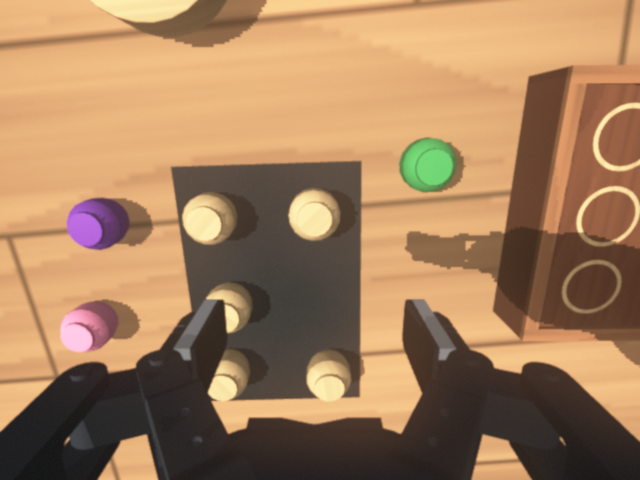

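View pics/t13.png

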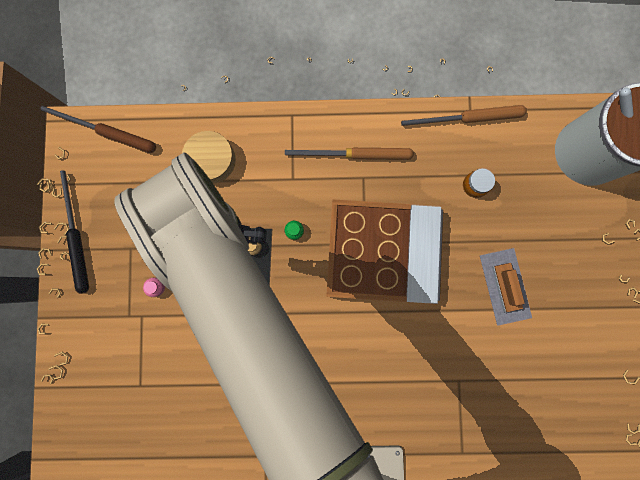

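Lid is flat at 0.052 and the scraper is on its pad. The wrist view shows five tan feet on the mat, with green (430,165), purple (98,223) and pink (88,325) off it. Measuring the feet.

```bash
cat >> fit.py <<'E'
def feet(n,p,d,P=None):
    P=cloud(n,d) if P is None else P; z=P[...,2]; hs=cv2.cvtColor(p,cv2.COLOR_RGB2HSV)
    m=(z>.030)&(z<.05)&(P[...,0]>.3)&(P[...,1]>.15)&(P[...,0]<.68)&(P[...,1]<.5)
    k,l,st,ce=cv2.connectedComponentsWithStats(m.astype(np.uint8))
    for i in range(1,k):
        if st[i,4]<25: continue
        r=l==i; zt=np.percentile(z[r],90); t=r&(z>zt-.0025); (c,rr)=cv2.minEnclosingCircle((P[t][:,:2]*1000).astype(np.float32))
        print('foot px',ce[i].round(),'mean',P[t][:,:2].mean(0).round(4),'circ',np.round(c,1),'r %.1f'%rr,'ztop %.4f'%zt,'hue',np.median(hs[r],axis=0)[:2],st[i,4])
E
python3 - <<'E'
from fit import *
f=np.load('w13.npz'); feet('wrist',f['p'],f['d'])
f=np.load('top0.npz'); print('top'); feet('top',f['p'],f['d'])
E
```

```text
foot px [314. 216.] mean [0.5846 0.2267] circ [584.2 226.7] r 14.9 ztop 0.0425 hue [23. 83.] 1858
foot px [207. 220.] mean [0.589  0.3207] circ [588.9 321.1] r 15.2 ztop 0.0424 hue [22. 88.] 1837
foot px [ 92. 225.] mean [0.593  0.4225] circ [592.8 423.2] r 15.5 ztop 0.0424 hue [141. 132.] 1857
foot px [233. 310.] mean [0.4984 0.3113] circ [498.4 314.9] r 14.0 ztop 0.0422 hue [ 18. 102.] 830
foot px [ 83. 332.] mean [0.4904 0.4587] circ [490.3 459. ] r 15.9 ztop 0.0424 hue [168.  76.] 1497
foot px [227. 382.] mean [0.4224 0.3313] circ [422.  331.8] r 15.3 ztop 0.0424 hue [21. 94.] 1039
foot px [329. 381.] mean [0.4132 0.227 ] circ [412.3 226.9] r 15.4 ztop 0.0424 hue [22. 86.] 1255
top
foot px [168. 243.] mean [0.5906 0.4237] circ [590.5 423.8] r 14.7 ztop 0.0417 hue [138. 152.] 240
foot px [211. 244.] mean [0.5866 0.3218] circ [586.4 321.8] r 15.7 ztop 0.0420 hue [ 19.  119.5] 244
foot px [251. 245.] mean [0.5818 0.2288] circ [582.  229.1] r 15.4 ztop 0.0416 hue [ 19. 120.] 240
foot px [212. 282.] mean [0.4965 0.3208] circ [497.  321.3] r 14.6 ztop 0.0418 hue [ 19. 120.] 247
foot px [152. 287.] mean [0.4887 0.4606] circ [487.5 461. ] r 15.2 ztop 0.0418 hue [167. 107.] 250
foot px [206. 315.] mean [0.42   0.3341] circ [419.8 334.4] r 14.5 ztop 0.0421 hue [ 18. 120.] 252
foot px [251. 319.] mean [0.4108 0.2279] circ [410.9 227.4] r 15.8 ztop 0.0415 hue [ 19. 120.] 248
```

Request:
{"api": "move_arm", "payload": {"deltas": [[0.0005,0,0.03,0,0,-0.2,0.7],[0,0,0.05,0,0,0,0.7],[0,0,0.05,0,0,0,0.7],[0,0,0.04,0,0,0,0.7],[0,0,0.018,0,0,0,0.7],[0,0,0.006,0,0,0,0.7],[0,0,0,0,0,0,0.4],[0,0,0,0,0,0,-1],[0,0,0,0,0,0,-1],[0,0,0,0,0,0,-1]], "force": 50}}

```text
clock: 23.22
position: [0.584, 0.2301, 0.0078]
ee_rot: [0.999, -0.041, 0.001, -0.0]
ft_force: [-1.1, 0.3, 6.9]
grip_width: 0.52
```

```bash
python3 - <<'E'
from h import *
w=W(.062,.043)+[.0004,-.0009]; print(w); plan((*w,.2,-4.84)); shot('wrist','w14')
E
```

```text
[ 0.62938501 -0.01544106]
clock 23.23 pos [0.584  0.2301 0.0078] psi -4.70 tilt 0.18 F [-1.1  0.3  6.9] grip 0.520
 total tool shift mm [  65.9  240.8 -192.2] turn z 0.1 rows 7 per row mm [  9.4  34.4 -27.5] turn/row 0.02
 shift in final tool axes mm [  65.9  240.9 -192.2]
 levelling rotvec deg [-0.06 -0.17  0.15]
```

View pics/w14.png

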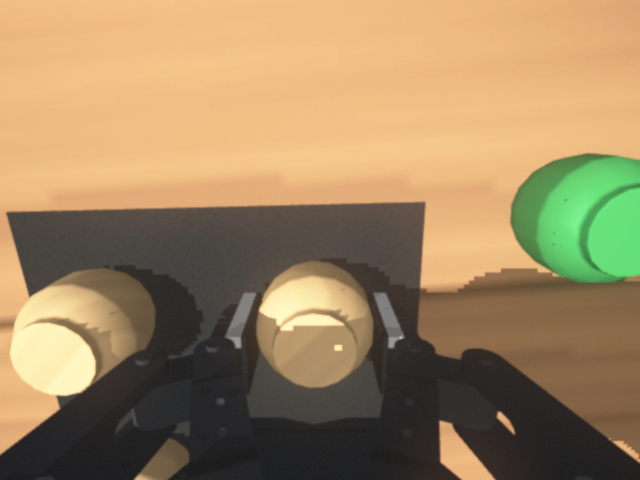

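```bash
cat >> fit.py <<'E'
def held(tag):
    """top disc of held foot in tool frame (x,y)"""
    f=np.load(tag+'.npz'); c=viewer.calibration('wrist'); d=f['d']; v,u=np.mgrid[0:480,0:640]
    P=np.stack([(u-c['cx'])/c['fx']*d,(v-c['cy'])/c['fy']*d,d],-1)@c['T_tool_cam'][:3,:3].T+c['T_tool_cam'][:3,3]
    k=np.zeros(d.shape,bool); k[230:415,255:375]=1
    k&=(d>0)&(P[...,2]<-.02)&(P[...,2]>-.06)
    zt=np.percentile(P[k][:,2],[5,20,50,90]); t=k&(P[...,2]<zt[0]+.0025)
    (cc,rr)=cv2.minEnclosingCircle((P[t][:,:2]*1000).astype(np.float32)); print('held tool-frame mean',P[t][:,:2].mean(0).round(4),'circ',np.round(cc,1),'r %.1f'%rr,'zt',zt.round(4),t.sum())
E
python3 - <<'E'
from fit import *
held('w14')
E
```

```text
held tool-frame mean [0.0018 0.0007] circ [0.9 0.3] r 15.6 zt [-0.0347 -0.0341 -0.0314 -0.0229] 5044
```

Foot is held and centred (offset about 1 mm). Carrying it to fence mark 1.

Request:
{"api": "move_arm", "payload": {"deltas": [[0,0,-0.02,0,0,0,-1],[0,0,-0.045,0,0,0,-1],[0.006,0.02,-0.045,0,0,0,-1],[0.011,0.04,-0.022,0,0,0,-1],[0.014,0.05,0,0,0,0,-1],[0.014,0.05,0,0,0,0,-1],[0.012,0.046,0,0,0,0,-1],[0.008,0.03,0,0,0,0,-1],[0.001,0.005,0,0,0,0,-1],[0,0,0,0,0,0,-1]]}}

```text
clock: 24.52
position: [0.6289, -0.015, 0.1388]
ee_rot: [0.999, -0.041, 0.0, -0.0]
ft_force: [0.5, -0.4, -0.2]
grip_width: 0.517
```

```bash
python3 - <<'E'
from h import *
w=W(.062,.043)+[.0004,-.0009]; plan((*w,.0605,-4.84)); 
E
```

```text
clock 24.52 pos [ 0.6289 -0.015   0.1388] psi -4.66 tilt 0.06 F [ 0.5 -0.4 -0.2] grip 0.517
 total tool shift mm [ 0.4  0.4 78.3] turn z 0.2 rows 2 per row mm [ 0.2  0.2 39.2] turn/row 0.09
 shift in final tool axes mm [ 0.5  0.4 78.3]
 levelling rotvec deg [-0.03 -0.05  0.18]
```

Request:
{"api": "move_arm", "payload": {"deltas": [[0,0,0.02,0,0,0.1,-1],[0,0,0.035,0,0,0,-1],[0,0,0.018,0,0,0,-1],[0,0,0.004,0,0,0,-1],[0,0,0,0,0,0,-1],[0,0,0,0,0,0,-1]]}}

```text
clock: 25.28
position: [0.629, -0.0155, 0.0609]
ee_rot: [0.999, -0.041, 0.0, -0.0]
ft_force: [-0.0, -0.2, -0.6]
grip_width: 0.515
```

```bash
python3 - <<'E'
from fit import *
w=W(.062,.043)+[.0004,-.0009]; plan((*w,.0585,-4.84)); shot('wrist','w15'); held('w15')
f=np.load('w15.npz'); 
E
```

```text
clock 25.27 pos [ 0.629  -0.0155  0.0609] psi -4.76 tilt 0.03 F [-0.  -0.2 -0.6] grip 0.515
 total tool shift mm [ 0.3 -0.1  2.4] turn z 0.1 rows 1 per row mm [ 0.3 -0.1  2.4] turn/row 0.08
 shift in final tool axes mm [ 0.3 -0.1  2.4]
 levelling rotvec deg [-0.01 -0.03  0.08]
held tool-frame mean [0.0017 0.0007] circ [0.8 0.5] r 15.4 zt [-0.0346 -0.034  -0.0313 -0.0229] 5040
```

View pics/w15.png

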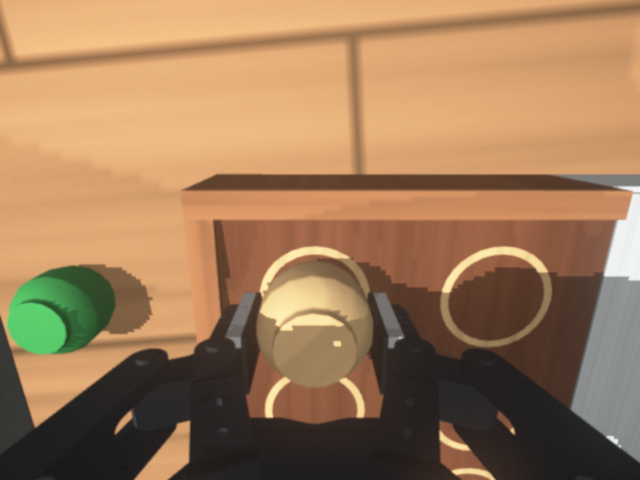

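Request:
{"api": "move_arm", "payload": {"deltas": [[0,0,0.0015,0,0,0,-1],[0,0,0.0007,0,0,0,-1],[0,0,0,0,0,0,-1],[0,0,0,0,0,0,0.25],[0,0,0,0,0,0,0.3],[0,0,0,0,0,0,0.3],[0,0,-0.02,0,0,0,0.3],[0,0,-0.04,0,0,0,0.3],[0,0,-0.045,0,0,0,0.5],[0,0,-0.02,0,0,0,0.7]]}}

```text
clock: 26.58
position: [0.6301, -0.0157, 0.188]
ee_rot: [0.999, -0.042, 0.003, -0.0]
ft_force: [0.3, -0.6, 0.1]
grip_width: 0.851
```

```bash
python3 - <<'E'
from fit import *
plan((.5876,.3212,.18,-4.84)); f=shot('wrist','w16'); 
E
```

```text
clock 26.57 pos [ 0.6301 -0.0157  0.188 ] psi -4.78 tilt 0.29 F [ 0.3 -0.6  0.1] grip 0.851
 total tool shift mm [ -70.5 -332.2    7.7] turn z 0.1 rows 7 per row mm [-10.1 -47.5   1.1] turn/row 0.01
 shift in final tool axes mm [ -70.8 -332.1    8. ]
 levelling rotvec deg [-0.02 -0.29  0.06]
```

View pics/w16.png

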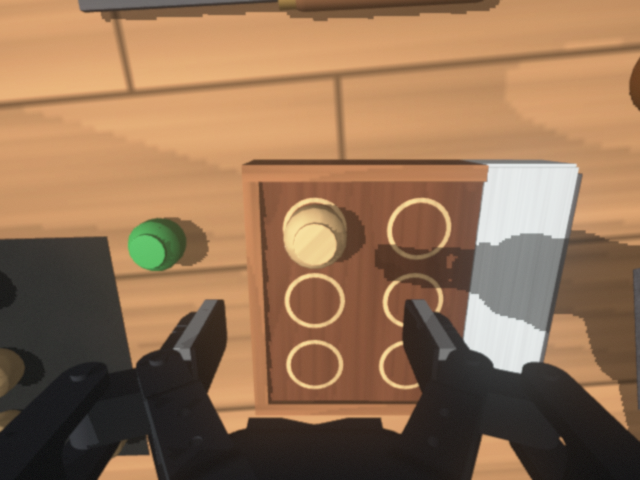

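```bash
cat >> fit.py <<'E'
def placed(tag):
    f=np.load(tag+'.npz'); p,d=f['p'],f['d']; n='wrist' if tag[0]=='w' else 'top'; P=cloud(n,d); z=P[...,2]
    S=(P[...,:2]-ST)@RS
    m=(abs(S[...,0])<.1)&(abs(S[...,1])<.085)&(z>.083)&(z<.105)
    k,l,st,ce=cv2.connectedComponentsWithStats(m.astype(np.uint8))
    for i in range(1,k):
        if st[i,4]<25: continue
        r=l==i; zt=np.percentile(z[r],90); t=r&(z>zt-.0025); (c,rr)=cv2.minEnclosingCircle((S[t]*1000).astype(np.float32)); print('placed foot station mm circ',np.round(c,1),'mean',(S[t].mean(0)*1000).round(1),'r %.1f'%rr,'ztop %.4f'%zt,st[i,4])
    return P,p
E
python3 - <<'E'
from fit import *
P,p=placed('w16'); C=rings(p,P,[(315,301),(419,229),(412,300)]); print(((C-ST)@RS*1000).round(1))
E
```

```text
placed foot station mm circ [63.4 40.9] mean [64.1 40.9] r 15.1 ztop 0.0957 2801
ring [ 0.569  -0.0112] z 0.0559 755 r 0.0233
ring [ 0.6241 -0.0981] z 0.0555 660 r 0.0232
ring [0. 0.] z 0.2051 0 r 0.0000
[[   2.    41.3]
 [  64.2  -40.6]
 [-566.     4.5]]
```

Placed within ~1 mm of mark 1 relative to the rings seen in the same image. Next foot.

Request:
{"api": "move_arm", "payload": {"deltas": [[-0.004,-0.02,0,0,-0.2,0,0.7],[-0.008,-0.04,0,0,0,0,0.7],[-0.011,-0.053,0,0,0,0,0.7],[-0.012,-0.057,0,0,0,0,0.7],[-0.012,-0.057,0,0,0,0,0.7],[-0.011,-0.05,0,0,0,0,0.7],[-0.008,-0.035,0.008,0,0,0,0.7],[-0.004,-0.02,0,0,0,0,0.7],[0,0,0,0,0,0,0.7],[0,0,0,0,0,0,0.7]]}}

```text
clock: 27.88
position: [0.5875, 0.319, 0.1757]
ee_rot: [0.999, -0.043, -0.002, 0.001]
ft_force: [0.3, -1.5, 0.3]
grip_width: 0.851
```

```bash
python3 - <<'E'
from fit import *
plan((.5876,.3214,.005,-4.84)); p,d=shot('wrist','w17'); feet('wrist',p,d)
E
```

```text
clock 27.88 pos [0.5875 0.319  0.1757] psi -4.90 tilt 0.19 F [ 0.3 -1.5  0.3] grip 0.851
 total tool shift mm [  0.4  -2.6 170.7] turn z -0.1 rows 4 per row mm [ 0.1 -0.7 42.7] turn/row -0.01
 shift in final tool axes mm [-1.000e-01 -2.400e+00  1.707e+02]
 levelling rotvec deg [ 0.07  0.18 -0.06]
foot px [311. 222.] mean [0.5893 0.3208] circ [589.1 320.9] r 15.0 ztop 0.0425 hue [22. 88.] 2157
foot px [186. 228.] mean [0.5934 0.4226] circ [592.8 422.7] r 15.2 ztop 0.0425 hue [141. 131.] 2132
foot px [322. 321.] mean [0.4991 0.3191] circ [498.6 319. ] r 15.4 ztop 0.0425 hue [22. 87.] 1674
foot px [158. 334.] mean [0.4976 0.4636] circ [495.4 462.4] r 13.2 ztop 0.0424 hue [166.  68.] 667
foot px [314. 394.] mean [0.4234 0.3321] circ [422.3 332.5] r 15.8 ztop 0.0424 hue [22. 90.] 1430
foot px [412. 393.] mean [0.4182 0.2385] circ [417.1 237.8] r 8.9 ztop 0.0416 hue [22. 88.] 394
```

Request:
{"api": "move_arm", "payload": {"deltas": [[0.0005,-0.002,0.025,0,0,0,0.7],[0,0,0.05,0,0,0,0.7],[0,0,0.05,0,0,0,0.7],[0,0,0.03,0,0,0,0.7],[0,0,0.013,0,0,0,0.7],[0,0,0.002,0,0,0,0.7],[0,0,0,0,0,0,0.4],[0,0,0,0,0,0,-1],[0,0,0,0,0,0,-1],[0,0,0,0,0,0,-1]], "force": 50}}

```text
clock: 29.18
position: [0.5879, 0.3233, 0.0077]
ee_rot: [0.999, -0.042, -0.0, -0.001]
ft_force: [-0.4, -1.0, 6.0]
grip_width: 0.525
```

```bash
python3 - <<'E'
from fit import *
w=W(0,.043)+[.0004,-.0009]; plan((*w,.14,-4.84)); shot('wrist','w18'); held('w18')
E
```

```text
clock 29.18 pos [0.5879 0.3233 0.0077] psi -4.79 tilt 0.09 F [-0.4 -1.   6. ] grip 0.525
 total tool shift mm [   7.6  333.9 -132.7] turn z 0.0 rows 8 per row mm [  0.9  41.7 -16.6] turn/row 0.01
 shift in final tool axes mm [   8.   334.  -132.3]
 levelling rotvec deg [-0.07  0.06  0.05]
held tool-frame mean [0.002  0.0007] circ [1.3 0.4] r 15.4 zt [-0.0347 -0.0342 -0.0313 -0.0229] 5054
```

Request:
{"api": "move_arm", "payload": {"deltas": [[0,0,-0.02,0,0,0,-1],[0,0,-0.045,0,0,0,-1],[0,0.02,-0.045,0,0,0,-1],[0.001,0.045,-0.022,0,0,0,-1],[0.002,0.058,0,0,0,0,-1],[0.002,0.06,0,0,0,0,-1],[0.001,0.06,0,0,0,0,-1],[0.001,0.05,0,0,0,0,-1],[0.001,0.03,0,0,0,0,-1],[0,0.011,0,0,0,0,-1]]}}

```text
clock: 30.48
position: [0.5676, -0.0127, 0.1392]
ee_rot: [0.999, -0.043, -0.001, 0.0]
ft_force: [-0.1, 0.7, 0.0]
grip_width: 0.52
```

Request:
{"api": "move_arm", "payload": {"deltas": [[0,0,0,0,0,0,-1],[0,0,0.01,0,0,0,-1],[0,0,0,0,0,0,-1]]}}

```text
clock: 30.85
position: [0.5667, -0.0092, 0.1266]
ee_rot: [0.999, -0.041, -0.003, -0.0]
ft_force: [-0.1, 1.1, -0.1]
grip_width: 0.517
```

```bash
python3 - <<'E'
from fit import *
w=W(0,.043)+[.0004,-.0009]; plan((*w,.0605,-4.84))
E
```

```text
clock 30.85 pos [ 0.5667 -0.0092  0.1266] psi -4.65 tilt 0.31 F [-0.1  1.1 -0.1] grip 0.517
 total tool shift mm [ 1.4  1.  66.1] turn z 0.2 rows 2 per row mm [ 0.7  0.5 33.1] turn/row 0.09
 shift in final tool axes mm [ 1.   1.  66.1]
 levelling rotvec deg [-0.02  0.31  0.19]
```

Request:
{"api": "move_arm", "payload": {"deltas": [[0.0008,0.0008,0.02,0,0.2,0,-1],[0,0,0.03,0,0,0,-1],[0,0,0.013,0,0,0,-1],[0,0,0.003,0,0,0,-1],[0,0,0,0,0,0,-1],[0,0,0,0,0,0,-1]]}}

```text
clock: 31.6
position: [0.5687, -0.0116, 0.0628]
ee_rot: [0.999, -0.042, 0.001, 0.0]
ft_force: [-0.4, -0.4, -0.5]
grip_width: 0.514
```

```bash
python3 - <<'E'
from fit import *
w=W(0,.043)+[.0004,-.0009]; plan((*w,.0587,-4.84))
E
```

```text
clock 31.60 pos [ 0.5687 -0.0116  0.0628] psi -4.79 tilt 0.09 F [-0.4 -0.4 -0.5] grip 0.514
 total tool shift mm [-1.2 -1.2  4.1] turn z 0.1 rows 1 per row mm [-1.2 -1.2  4.1] turn/row 0.05
 shift in final tool axes mm [-1.2 -1.2  4.1]
 levelling rotvec deg [-0.   -0.09  0.05]
```

Request:
{"api": "move_arm", "payload": {"deltas": [[-0.001,-0.001,0.0025,0,0,0,-1],[0,0,0.001,0,0,0,-1],[0,0,0.0005,0,0,0,-1],[0,0,0,0,0,0,-1]]}}

```text
clock: 32.1
position: [0.5676, -0.0105, 0.0596]
ee_rot: [0.999, -0.042, 0.001, 0.0]
ft_force: [-6.7, -0.7, 15.9]
grip_width: 0.518
```

Request:
{"api": "move_arm", "payload": {"deltas": [[0,0,-0.0005,0,0,0,-1],[0,0,0,0,0,0,0.25],[0,0,0,0,0,0,0.3],[0,0,0,0,0,0,0.3],[0,0,-0.02,0,0,0,0.3],[0,0,-0.04,0,0,0,0.3],[0,0,-0.045,0,0,0,0.5],[0,0,-0.015,0,0,0,0.7],[0,0,0,0,0,0,0.7],[0,0,0,0,0,0,0.7]]}}

```text
clock: 33.35
position: [0.5663, -0.0106, 0.1766]
ee_rot: [0.999, -0.042, -0.001, 0.0]
ft_force: [-0.3, 0.1, -0.5]
grip_width: 0.854
```

```bash
python3 - <<'E'
from fit import *
plan((.4977,.3202,.18,-4.84)); shot('wrist','w19'); P,p=placed('w19')
E
```

```text
clock 33.35 pos [ 0.5663 -0.0106  0.1766] psi -4.79 tilt 0.13 F [-0.3  0.1 -0.5] grip 0.854
 total tool shift mm [ -96.  -324.    -3.2] turn z 0.1 rows 7 per row mm [-13.7 -46.3  -0.5] turn/row 0.01
 shift in final tool axes mm [ -96.3 -323.9   -3.4]
 levelling rotvec deg [0.01 0.13 0.05]
placed foot station mm circ [62.7 41. ] mean [63. 41.] r 15.0 ztop 0.0942 3625
placed foot station mm circ [ 1.8 41. ] mean [ 2.  41.1] r 14.9 ztop 0.0943 2893
```

View pics/w19.png

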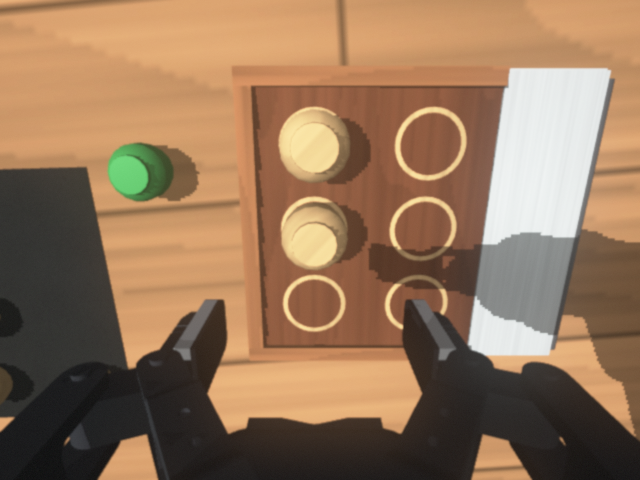

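Both are upright on marks 1 and 2. On to foot 3.

Request:
{"api": "move_arm", "payload": {"deltas": [[-0.006,-0.02,0,0,0,0,0.7],[-0.012,-0.04,0,0,0,0,0.7],[-0.015,-0.052,0,0,0,0,0.7],[-0.016,-0.055,0,0,0,0,0.7],[-0.016,-0.055,0,0,0,0,0.7],[-0.015,-0.05,0,0,0,0,0.7],[-0.011,-0.035,0,0,0,0,0.7],[-0.005,-0.017,0,0,0,0,0.7],[0,0,0,0,0,0,0.7],[0,0,0,0,0,0,0.7]]}}

```text
clock: 34.65
position: [0.4992, 0.3186, 0.178]
ee_rot: [0.999, -0.043, 0.0, 0.001]
ft_force: [-0.4, -0.4, -0.5]
grip_width: 0.849
```

```bash
python3 - <<'E'
from fit import *
plan((.4977,.3202,.005,-4.84)); p,d=shot('wrist','w20'); feet('wrist',p,d)
E
```

```text
clock 34.65 pos [0.4992 0.3186 0.178 ] psi -4.90 tilt 0.06 F [-0.4 -0.4 -0.5] grip 0.849
 total tool shift mm [ -1.7  -1.6 173. ] turn z -0.1 rows 4 per row mm [-0.4 -0.4 43.3] turn/row -0.02
 shift in final tool axes mm [ -1.6  -1.4 173. ]
 levelling rotvec deg [ 0.06 -0.01 -0.06]
foot px [165. 115.] mean [0.5928 0.4226] circ [592.9 422.9] r 15.1 ztop 0.0424 hue [143. 117.] 2723
foot px [313. 225.] mean [0.4987 0.3192] circ [498.4 319.1] r 14.9 ztop 0.0424 hue [24. 77.] 2097
foot px [147. 248.] mean [0.4905 0.4587] circ [490.2 459.3] r 15.1 ztop 0.0424 hue [165.  52.] 2014
foot px [305. 309.] mean [0.4229 0.3323] circ [422.5 332.4] r 15.1 ztop 0.0424 hue [23. 78.] 1703
foot px [433. 299.] mean [0.4212 0.2205] circ [419.5 220.8] r 10.6 ztop 0.0420 hue [20. 95.] 610
foot px [403. 309.] mean [0.4156 0.2468] circ [415.7 245.6] r 9.6 ztop 0.0335 hue [22. 88.] 59
```

Request:
{"api": "move_arm", "payload": {"deltas": [[-0.001,-0.0015,0.025,0,0,0,0.7],[0,0,0.05,0,0,0,0.7],[0,0,0.05,0,0,0,0.7],[0,0,0.032,0,0,0,0.7],[0,0,0.013,0,0,0,0.7],[0,0,0.002,0,0,0,0.7],[0,0,0,0,0,0,0.4],[0,0,0,0,0,0,-1],[0,0,0,0,0,0,-1],[0,0,0,0,0,0,-1]]}}

```text
clock: 35.95
position: [0.4986, 0.3224, 0.0081]
ee_rot: [0.999, -0.042, 0.001, -0.0]
ft_force: [-0.9, -1.6, 6.8]
grip_width: 0.52
```

```bash
python3 - <<'E'
from fit import *
w=W(-.062,.043)+[.0,-.0009]; plan((*w,.14,-4.84)); shot('wrist','w21'); held('w21')
E
```

```text
clock 35.95 pos [0.4986 0.3224 0.0081] psi -4.79 tilt 0.14 F [-0.9 -1.6  6.8] grip 0.520
 total tool shift mm [  34.5  325.5 -132.2] turn z 0.0 rows 8 per row mm [  4.3  40.7 -16.5] turn/row 0.01
 shift in final tool axes mm [  34.5  325.6 -131.9]
 levelling rotvec deg [-0.06 -0.13  0.05]
held tool-frame mean [0.0009 0.0008] circ [0.1 0.4] r 15.4 zt [-0.0344 -0.0338 -0.0312 -0.0227] 4998
```

Request:
{"api": "move_arm", "payload": {"deltas": [[0,0,-0.02,0,0,0,-1],[0,0,-0.045,0,0,0,-1],[0.002,0.02,-0.045,0,0,0,-1],[0.005,0.045,-0.022,0,0,0,-1],[0.006,0.057,0,0,0,0,-1],[0.006,0.058,0,0,0,0,-1],[0.006,0.058,0,0,0,0,-1],[0.005,0.048,0,0,0,0,-1],[0.003,0.028,0,0,0,0,-1],[0.002,0.011,0,0,0,0,-1]]}}

```text
clock: 37.25
position: [0.5056, -0.0063, 0.1397]
ee_rot: [0.999, -0.043, 0.001, 0.0]
ft_force: [0.2, 0.8, 0.3]
grip_width: 0.52
```

Request:
{"api": "move_arm", "payload": {"deltas": [[0,0,0.01,0,0,0,-1],[0,0,0.025,0,0,0,-1],[0,0,0.02,0,0,0,-1],[0,0,0,0,0,0,-1],[0,0,0,0,0,0,-1]]}}

```text
clock: 37.88
position: [0.5057, -0.0037, 0.0839]
ee_rot: [0.999, -0.041, 0.0, -0.0]
ft_force: [0.1, -0.1, -1.0]
grip_width: 0.52
```

```bash
python3 - <<'E'
from fit import *
w=W(-.062,.043)+[.0008,-.0009]; plan((*w,.0605,-4.84))
E
```

```text
clock 37.88 pos [ 0.5057 -0.0037  0.0839] psi -4.70 tilt 0.04 F [ 0.1 -0.1 -1. ] grip 0.520
 total tool shift mm [ 0.6  1.2 23.4] turn z 0.1 rows 1 per row mm [ 0.6  1.2 23.4] turn/row 0.14
 shift in final tool axes mm [ 0.6  1.2 23.4]
 levelling rotvec deg [-0.02 -0.04  0.14]
```

Request:
{"api": "move_arm", "payload": {"deltas": [[0.0006,0.001,0.012,0,0,0,-1],[0,0,0.008,0,0,0,-1],[0,0,0.003,0,0,0,-1],[0,0,0,0,0,0,-1],[0,0,0,0,0,0,-1]]}}

```text
clock: 38.5
position: [0.506, -0.0059, 0.0603]
ee_rot: [0.999, -0.042, 0.0, 0.0]
ft_force: [0.1, 0.5, -0.5]
grip_width: 0.516
```

```bash
python3 - <<'E'
from fit import *
w=W(-.062,.043)+[.0008,-.0009]; plan((*w,.0595,-4.84))
E
```

```text
clock 38.50 pos [ 0.506  -0.0059  0.0603] psi -4.79 tilt 0.01 F [ 0.1  0.5 -0.5] grip 0.516
 total tool shift mm [ 0.2 -1.   0.8] turn z 0.1 rows 1 per row mm [ 0.2 -1.   0.8] turn/row 0.05
 shift in final tool axes mm [ 0.2 -1.   0.8]
 levelling rotvec deg [ 0.   -0.01  0.05]
```

Request:
{"api": "move_arm", "payload": {"deltas": [[0,-0.001,0.001,0,0,0,-1],[0,0,0,0,0,0,-1],[0,0,0,0,0,0,0.25],[0,0,0,0,0,0,0.3],[0,0,0,0,0,0,0.3],[0,0,-0.02,0,0,0,0.3],[0,0,-0.04,0,0,0,0.3],[0,0,-0.045,0,0,0,0.5],[0,0,-0.015,0,0,0,0.7],[0,0,0,0,0,0,0.7]]}}

```text
clock: 39.75
position: [0.5063, -0.0049, 0.1797]
ee_rot: [0.999, -0.042, 0.001, 0.0]
ft_force: [-0.3, 0.6, -0.8]
grip_width: 0.849
```

```bash
python3 - <<'E'
from fit import *
plan((.4215,.333,.18,-4.84)); shot('wrist','w22'); P,p=placed('w22')
E
```

```text
clock 39.75 pos [ 0.5063 -0.0049  0.1797] psi -4.79 tilt 0.09 F [-0.3  0.6 -0.8] grip 0.849
 total tool shift mm [-112.7 -329.6   -0.5] turn z 0.1 rows 7 per row mm [-16.1 -47.1  -0.1] turn/row 0.01
 shift in final tool axes mm [-1.130e+02 -3.295e+02 -3.000e-01]
 levelling rotvec deg [ 0.01 -0.09  0.05]
placed foot station mm circ [61.6 40.8] mean [61.9 40.9] r 15.1 ztop 0.0930 4234
placed foot station mm circ [ 0.7 41. ] mean [ 1. 41.] r 14.9 ztop 0.0930 3337
placed foot station mm circ [-62.   40.6] mean [-61.7  40.7] r 15.0 ztop 0.0932 2678
```

View pics/w22.png

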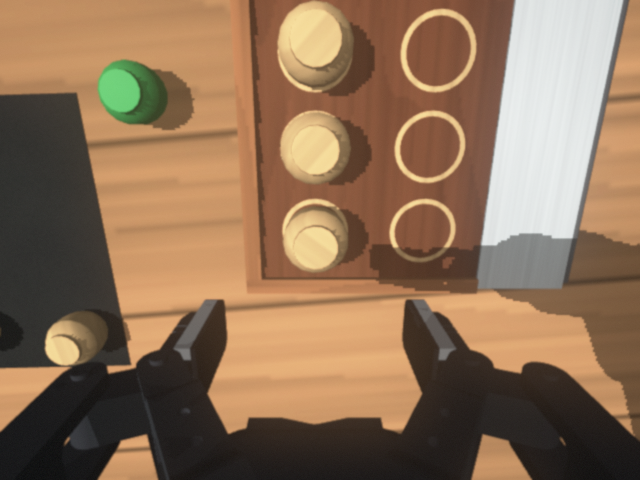

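Fence row is full. Going for the foot near (0.412, 0.2275).

Request:
{"api": "move_arm", "payload": {"deltas": [[-0.01,-0.02,0,0,0,0,0.7],[-0.018,-0.035,0,0,0,0,0.7],[-0.023,-0.045,0,0,0,0,0.7],[-0.023,-0.045,0,0,0,0,0.7],[-0.02,-0.04,0,0,0,0,0.7],[-0.013,-0.025,0,0,0,0,0.7],[-0.006,-0.013,0,0,0,0,0.7],[0,0,0,0,0,0,0.7],[0,0,0,0,0,0,0.7]]}}

```text
clock: 40.92
position: [0.4124, 0.2254, 0.1788]
ee_rot: [0.999, -0.043, -0.0, 0.0]
ft_force: [0.6, -0.5, 0.4]
grip_width: 0.851
```

```bash
python3 - <<'E'
from fit import *
plan((.4117,.2275,.005,-4.84)); p,d=shot('wrist','w23'); feet('wrist',p,d)
E
```

```text
clock 40.92 pos [0.4124 0.2254 0.1788] psi -4.88 tilt 0.05 F [ 0.6 -0.5  0.4] grip 0.851
 total tool shift mm [ -0.8  -2.1 173.8] turn z -0.0 rows 4 per row mm [-0.2 -0.5 43.5] turn/row -0.01
 shift in final tool axes mm [ -0.9  -2.  173.8]
 levelling rotvec deg [ 0.04  0.03 -0.04]
foot px [18. 14.] mean [0.5824 0.4172] circ [582.  417.4] r 9.4 ztop 0.0418 hue [141. 132.] 1113
foot px [ 15. 154.] mean [0.4873 0.4503] circ [488.6 454.2] r 14.3 ztop 0.0420 hue [173. 104.] 1571
foot px [183. 222.] mean [0.4224 0.3321] circ [422.3 332.6] r 15.2 ztop 0.0425 hue [21. 94.] 2104
foot px [312. 223.] mean [0.4128 0.227 ] circ [412.5 226.9] r 14.9 ztop 0.0425 hue [21. 92.] 2097
```

Request:
{"api": "move_arm", "payload": {"deltas": [[-0.0005,-0.001,0.025,0,0,0,0.7],[0,0,0.05,0,0,0,0.7],[0,0,0.05,0,0,0,0.7],[0,0,0.032,0,0,0,0.7],[0,0,0.013,0,0,0,0.7],[0,0,0.003,0,0,0,0.7],[0,0,0,0,0,0,0.4],[0,0,0,0,0,0,-1],[0,0,0,0,0,0,-1],[0,0,0,0,0,0,-1]]}}

```text
clock: 42.22
position: [0.4124, 0.2281, 0.0077]
ee_rot: [0.999, -0.042, 0.001, -0.0]
ft_force: [-2.9, -2.2, 8.5]
grip_width: 0.52
```

```bash
python3 - <<'E'
from fit import *
w=W(-.062,-.039)+[.0004,-.0009]; plan((*w,.15,-4.84)); shot('wrist','w24'); held('w24')
E
```

```text
clock 42.23 pos [0.4124 0.2281 0.0077] psi -4.79 tilt 0.12 F [-2.9 -2.2  8.5] grip 0.520
 total tool shift mm [ 112.8  306.4 -142.2] turn z 0.0 rows 8 per row mm [ 14.1  38.3 -17.8] turn/row 0.01
 shift in final tool axes mm [ 112.7  306.3 -142.3]
 levelling rotvec deg [-0.02 -0.12  0.05]
held tool-frame mean [0.001  0.0007] circ [0.2 0.8] r 15.3 zt [-0.0347 -0.0342 -0.0312 -0.0229] 5036
```

Request:
{"api": "move_arm", "payload": {"deltas": [[0,0,-0.02,0,0,0,-1],[0,0,-0.045,0,0,0,-1],[0.008,0.02,-0.05,0,0,0,-1],[0.016,0.044,-0.028,0,0,0,-1],[0.02,0.055,0,0,0,0,-1],[0.02,0.055,0,0,0,0,-1],[0.02,0.054,0,0,0,0,-1],[0.016,0.044,0,0,0,0,-1],[0.009,0.024,0,0,0,0,-1],[0.004,0.01,0,0,0,0,-1]]}}

```text
clock: 43.52
position: [0.4989, -0.0879, 0.1499]
ee_rot: [0.999, -0.043, 0.0, 0.0]
ft_force: [0.2, -0.0, -0.9]
grip_width: 0.514
```

Request:
{"api": "move_arm", "payload": {"deltas": [[0,0,0.015,0,0,0,-1],[0,0,0.03,0,0,0,-1],[0,0,0.02,0,0,0,-1],[0,0,0,0,0,0,-1],[0,0,0,0,0,0,-1]]}}

```text
clock: 44.15
position: [0.4989, -0.0857, 0.0848]
ee_rot: [0.999, -0.041, 0.0, -0.0]
ft_force: [-0.5, 0.7, -0.2]
grip_width: 0.516
```

```bash
python3 - <<'E'
from fit import *
w=W(-.062,-.039)+[.0009,-.0009]; plan((*w,.0605,-4.84))
E
```

```text
clock 44.15 pos [ 0.4989 -0.0857  0.0848] psi -4.71 tilt 0.04 F [-0.5  0.7 -0.2] grip 0.516
 total tool shift mm [ 0.6  1.  24.3] turn z 0.1 rows 1 per row mm [ 0.6  1.  24.3] turn/row 0.13
 shift in final tool axes mm [ 0.6  1.  24.3]
 levelling rotvec deg [-0.01 -0.04  0.13]
```

Request:
{"api": "move_arm", "payload": {"deltas": [[0.0005,0.0003,0.012,0,0,0,-1],[0,0,0.008,0,0,0,-1],[0,0,0.003,0,0,0,-1],[0,0,0,0,0,0,-1],[0,0,0,0,0,0,-1]]}}

```text
clock: 44.78
position: [0.4993, -0.087, 0.0615]
ee_rot: [0.999, -0.042, 0.0, 0.0]
ft_force: [0.3, -0.0, -0.2]
grip_width: 0.52
```

```bash
python3 - <<'E'
from fit import *
w=W(-.062,-.039)+[.0009,-.0009]; plan((*w,.0595,-4.84))
E
```

```text
clock 44.77 pos [ 0.4993 -0.087   0.0615] psi -4.79 tilt 0.02 F [ 0.3 -0.  -0.2] grip 0.520
 total tool shift mm [ 0.1 -0.3  2. ] turn z 0.1 rows 1 per row mm [ 0.1 -0.3  2. ] turn/row 0.05
 shift in final tool axes mm [ 0.1 -0.3  2. ]
 levelling rotvec deg [ 0.01 -0.02  0.05]
```

Request:
{"api": "move_arm", "payload": {"deltas": [[0,0,0.0015,0,0,0,-1],[0,0,0.0005,0,0,0,-1],[0,0,0,0,0,0,0.25],[0,0,0,0,0,0,0.3],[0,0,0,0,0,0,0.3],[0,0,-0.02,0,0,0,0.3],[0,0,-0.04,0,0,0,0.3],[0,0,-0.045,0,0,0,0.5],[0,0,-0.015,0,0,0,0.7],[0,0,0,0,0,0,0.7]]}}

```text
clock: 46.02
position: [0.4995, -0.087, 0.1798]
ee_rot: [0.999, -0.042, 0.001, 0.0]
ft_force: [-0.7, 0.2, -0.8]
grip_width: 0.847
```

```bash
python3 - <<'E'
from fit import *
plan((.4213,.333,.18,-4.84)); shot('wrist','w25'); P,p=placed('w25')
E
```

```text
clock 46.02 pos [ 0.4995 -0.087   0.1798] psi -4.79 tilt 0.09 F [-0.7  0.2 -0.8] grip 0.847
 total tool shift mm [-113.  -412.    -0.6] turn z 0.0 rows 9 per row mm [-12.6 -45.8  -0.1] turn/row 0.01
 shift in final tool axes mm [-1.133e+02 -4.120e+02 -2.000e-01]
 levelling rotvec deg [ 0.02 -0.09  0.05]
placed foot station mm circ [62.1 40.8] mean [61.9 40.7] r 15.3 ztop 0.0929 4228
placed foot station mm circ [ 0.8 40.8] mean [ 0.9 40.7] r 15.2 ztop 0.0930 3357
placed foot station mm circ [-61.8  40.6] mean [-61.7  40.4] r 15.1 ztop 0.0932 2670
placed foot station mm circ [-61.9 -40.6] mean [-61.5 -40.9] r 15.2 ztop 0.0931 2684
```

View pics/w25.png

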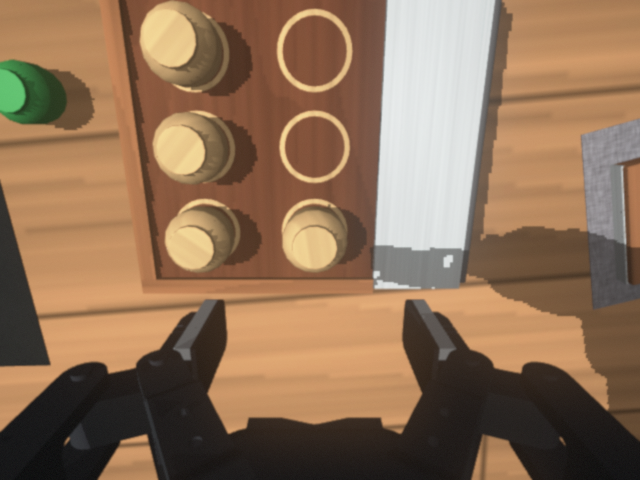

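Four placed. Last foot near (0.4213, 0.333).

Request:
{"api": "move_arm", "payload": {"deltas": [[-0.005,-0.02,0,0,0,0,0.7],[-0.011,-0.04,0,0,0,0,0.7],[-0.014,-0.053,0,0,0,0,0.7],[-0.016,-0.058,0,0,0,0,0.7],[-0.016,-0.058,0,0,0,0,0.7],[-0.016,-0.058,0,0,0,0,0.7],[-0.015,-0.055,0,0,0,0,0.7],[-0.011,-0.04,0,0,0,0,0.7],[-0.007,-0.022,0,0,0,0,0.7],[-0.002,-0.008,0,0,0,0,0.7]]}}

```text
clock: 47.32
position: [0.4195, 0.3339, 0.1776]
ee_rot: [0.999, -0.041, -0.001, 0.0]
ft_force: [-0.4, -0.3, -0.5]
grip_width: 0.851
```

Request:
{"api": "move_arm", "payload": {"deltas": [[0,0,0,0,0,0,0.7],[0,0,0,0,0,0,0.7]]}}

```text
clock: 47.58
position: [0.4214, 0.3317, 0.1788]
ee_rot: [0.999, -0.043, -0.0, 0.0]
ft_force: [-0.2, -0.3, 0.2]
grip_width: 0.85
```

```bash
python3 - <<'E'
from fit import *
plan((.4213,.333,.005,-4.84)); p,d=shot('wrist','w26'); feet('wrist',p,d)
E
```

```text
clock 47.58 pos [0.4214 0.3317 0.1788] psi -4.88 tilt 0.05 F [-0.2 -0.3  0.2] grip 0.850
 total tool shift mm [-1.000e-01 -1.400e+00  1.738e+02] turn z -0.0 rows 4 per row mm [-0.  -0.4 43.5] turn/row -0.01
 shift in final tool axes mm [ -0.2  -1.2 173.8]
 levelling rotvec deg [ 0.05  0.01 -0.04]
foot px [163.  13.] mean [0.5831 0.4235] circ [586.  423.4] r 13.5 ztop 0.0423 hue [142. 127.] 1517
foot px [142. 151.] mean [0.49   0.4591] circ [489.9 459.6] r 15.3 ztop 0.0425 hue [167.  70.] 2502
foot px [312. 222.] mean [0.4225 0.3326] circ [422.1 332.6] r 15.0 ztop 0.0426 hue [21. 91.] 2111
```

Request:
{"api": "move_arm", "payload": {"deltas": [[0,-0.001,0.025,0,0,0,0.7],[0,0,0.05,0,0,0,0.7],[0,0,0.05,0,0,0,0.7],[0,0,0.032,0,0,0,0.7],[0,0,0.013,0,0,0,0.7],[0,0,0.003,0,0,0,0.7],[0,0,0,0,0,0,0.4],[0,0,0,0,0,0,-1],[0,0,0,0,0,0,-1],[0,0,0,0,0,0,-1]]}}

```text
clock: 48.88
position: [0.4218, 0.3346, 0.0079]
ee_rot: [0.999, -0.042, 0.001, -0.001]
ft_force: [-2.5, -0.7, 7.3]
grip_width: 0.516
```

```bash
python3 - <<'E'
from fit import *
w=W(0,-.039)+[.0004,-.0009]; plan((*w,.15,-4.84)); shot('wrist','w27'); held('w27')
E
```

```text
clock 48.88 pos [0.4218 0.3346 0.0079] psi -4.80 tilt 0.13 F [-2.5 -0.7  7.3] grip 0.516
 total tool shift mm [ 174.4  413.2 -142.3] turn z 0.0 rows 10 per row mm [ 17.4  41.3 -14.2] turn/row 0.00
 shift in final tool axes mm [ 174.4  413.3 -142.1]
 levelling rotvec deg [-0.07 -0.1   0.04]
held tool-frame mean [0.0014 0.0007] circ [0.4 0.9] r 15.4 zt [-0.0346 -0.034  -0.0312 -0.0229] 5020
```

Request:
{"api": "move_arm", "payload": {"deltas": [[0,0,-0.02,0,0,0,-1],[0,0,-0.045,0,0,0,-1],[0.008,0.02,-0.05,0,0,0,-1],[0.018,0.042,-0.027,0,0,0,-1],[0.023,0.054,0,0,0,0,-1],[0.023,0.055,0,0,0,0,-1],[0.023,0.055,0,0,0,0,-1],[0.023,0.055,0,0,0,0,-1],[0.023,0.054,0,0,0,0,-1],[0.018,0.042,0,0,0,0,-1]]}}

```text
clock: 50.18
position: [0.5485, -0.0575, 0.1502]
ee_rot: [0.999, -0.042, 0.001, 0.0]
ft_force: [0.6, -0.1, -0.9]
grip_width: 0.519
```

Request:
{"api": "move_arm", "payload": {"deltas": [[0.011,0.026,0,0,0,0,-1],[0.0045,0.01,0,0,0,0,-1],[0,0,0.015,0,0,0,-1],[0,0,0.03,0,0,0,-1],[0,0,0.02,0,0,0,-1],[0,0,0,0,0,0,-1],[0,0,0,0,0,0,-1]]}}

```text
clock: 51.05
position: [0.5607, -0.091, 0.084]
ee_rot: [0.999, -0.041, 0.0, -0.0]
ft_force: [0.6, 0.3, 0.1]
grip_width: 0.515
```

```bash
python3 - <<'E'
from fit import *
w=W(0,-.039)+[.0006,-.0009]; plan((*w,.0605,-4.84))
E
```

```text
clock 51.05 pos [ 0.5607 -0.091   0.084 ] psi -4.71 tilt 0.05 F [0.6 0.3 0.1] grip 0.515
 total tool shift mm [ 0.3  0.9 23.5] turn z 0.1 rows 1 per row mm [ 0.3  0.9 23.5] turn/row 0.13
 shift in final tool axes mm [ 0.3  0.9 23.5]
 levelling rotvec deg [-0.02 -0.04  0.13]
```

Request:
{"api": "move_arm", "payload": {"deltas": [[0.0003,0.0003,0.012,0,0,0,-1],[0,0,0.008,0,0,0,-1],[0,0,0.003,0,0,0,-1],[0,0,0,0,0,0,-1],[0,0,0,0,0,0,-1]]}}

```text
clock: 51.68
position: [0.5607, -0.0924, 0.0603]
ee_rot: [0.999, -0.042, 0.0, 0.0]
ft_force: [-0.2, 0.8, 0.0]
grip_width: 0.52
```

```bash
python3 - <<'E'
from fit import *
w=W(0,-.039)+[.0006,-.0009]; plan((*w,.0595,-4.84))
E
```

```text
clock 51.67 pos [ 0.5607 -0.0924  0.0603] psi -4.79 tilt 0.02 F [-0.2  0.8  0. ] grip 0.520
 total tool shift mm [ 0.1 -0.5  0.8] turn z 0.1 rows 1 per row mm [ 0.1 -0.5  0.8] turn/row 0.05
 shift in final tool axes mm [ 0.1 -0.5  0.8]
 levelling rotvec deg [ 0.   -0.02  0.05]
```

Request:
{"api": "move_arm", "payload": {"deltas": [[0,-0.0003,0.001,0,0,0,-1],[0,0,0,0,0,0,-1],[0,0,0,0,0,0,0.25],[0,0,0,0,0,0,0.3],[0,0,0,0,0,0,0.3],[0,0,-0.02,0,0,0,0.3],[0,0,-0.04,0,0,0,0.3],[0,0,-0.045,0,0,0,0.5],[0,0,-0.035,0,0,0,0.7],[0,0,-0.02,0,0,0,0.7]]}}

```text
clock: 52.92
position: [0.5612, -0.0921, 0.2215]
ee_rot: [0.999, -0.042, 0.001, 0.0]
ft_force: [-0.5, -0.5, -0.1]
grip_width: 0.848
```

Request:
{"api": "move_arm", "payload": {"deltas": [[-0.01,-0.02,0,0,0,0,0.7],[-0.02,-0.04,0,0,0,0,0.7],[-0.02,-0.055,0,0,0,0,0.7],[-0.02,-0.06,0,0,0,0,0.7],[-0.02,-0.06,0,0,0,0,0.7],[-0.02,-0.06,0,0,0,0,0.7],[-0.01,-0.05,0,0,0,0,0.7],[0,-0.03,0,0,0,0,0.7],[0,0,0,0,0,0,0.7],[0,0,0,0,0,0,0.7]]}}

```text
clock: 54.18
position: [0.4722, 0.2889, 0.2184]
ee_rot: [0.999, -0.042, -0.001, 0.001]
ft_force: [0.9, -0.6, -1.0]
grip_width: 0.85
```

```bash
python3 - <<'E'
from fit import *
plan((.45,.28,.2,-4.84)); p,d=shot('top','t30'); placed('t30'); shot('scene','s30')
P=cloud('top',d);z=P[...,2]; hs=cv2.cvtColor(p,cv2.COLOR_RGB2HSV)
sr=np.zeros(z.shape,bool); sr[240:330,470:540]=True
for lo,hi in((.052,.064),(.012,.064)):
  m=sr&(z>lo)&(z<hi); print('scraper',cv2.minAreaRect((P[m][:,:2]*1000).astype(np.float32)),P[m].mean(0))
m=sr&(hs[...,1]<70)&(z<.006); n,l,st,ce=cv2.connectedComponentsWithStats(m.astype(np.uint8)); i=1+np.argmax(st[1:,4]); print('pad',cv2.minAreaRect((P[l==i][:,:2]*1000).astype(np.float32)))
S=(P[...,:2]-ST)@RS
for yy in (-.145,-.12,-.095):
    m=(abs(S[...,1]-yy)<.004)&(abs(S[...,0])<.09); print('lid',yy,np.nanmedian(z[m]).round(4))
E
```

```text
clock 54.17 pos [0.4722 0.2889 0.2184] psi -4.78 tilt 0.09 F [ 0.9 -0.6 -1. ] grip 0.850
 total tool shift mm [-21.3  10.7  18.4] turn z 0.1 rows 1 per row mm [-21.3  10.7  18.4] turn/row 0.06
 shift in final tool axes mm [-21.3  10.8  18.4]
 levelling rotvec deg [0.07 0.06 0.06]
placed foot station mm circ [60.7 42.5] mean [60.9 42.6] r 14.6 ztop 0.0938 257
placed foot station mm circ [-0.6 42.8] mean [ 0.  43.4] r 14.5 ztop 0.0937 260
placed foot station mm circ [ -0.5 -39. ] mean [ -0.  -39.2] r 15.0 ztop 0.0936 260
placed foot station mm circ [-62.7  43.5] mean [-63.8  43. ] r 15.3 ztop 0.0936 263
placed foot station mm circ [-64.6 -38.8] mean [-62.9 -38.4] r 15.7 ztop 0.0937 267
scraper ((472.21490478515625, -373.8995666503906), (79.59300231933594, 23.926101684570312), 12.057056427001953) [ 0.47179123 -0.37286025  0.05732365]
scraper ((471.7638244628906, -373.34564208984375), (110.10623931884766, 43.02119445800781), 11.656448364257812) [ 0.4719028  -0.36764344  0.03684023]
pad ((474.5028076171875, -375.1108093261719), (170.8480987548828, 89.55878448486328), 10.585817337036133)
lid -0.145 0.052
lid -0.12 0.0522
lid -0.095 0.0518
```

View pics/t30.png

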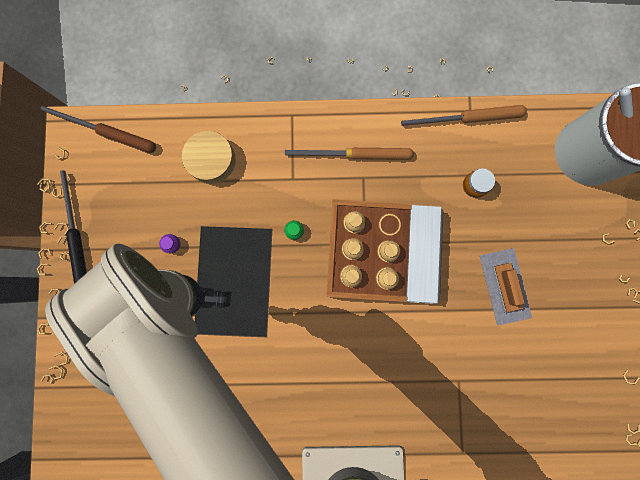

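View pics/s30.png

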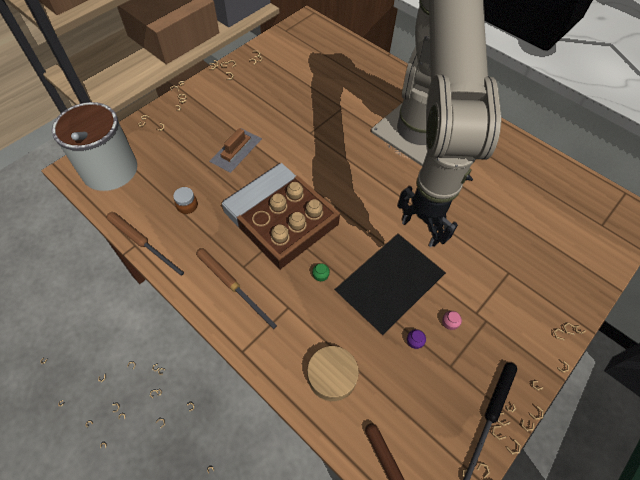

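Mat empty, five feet upright on their marks, lid flat, scraper on its pad. Handing in.

```bash
python3 -c "
from workcell import manip
print(manip.hand_in(), manip.get_obs()['clock'])"
```

```text
the job is handed in; nothing more can be done
the job is handed in; nothing more can be done
```

The job is done and handed in at about 54 s of the 210 s allowed; no verdict was reported.

**What I did**
- I wiped all five chips off the board into the trough with two scraper passes.
- I laid the scraper back on its pad and shut the lid.
- I then moved the five wooden feet onto the board: three fill the fence row and two stand on open-row marks.
- The green, pink and purple look-alikes, the gouge and the jar were not touched.

**Last checks (top camera)**
- **Feet:** all five are upright, with tops at about 94 mm, and within about 1–3 mm of their marks. The mat is empty.
- **Lid:** it is level at 52 mm.
- **Chips:** the board was clean after the wipe, and five chips were seen in the trough before the lid was shut.
- **Scraper:** it lies about 2–3 mm from the pad's centre and within about 1.5° of lengthwise.

**Disagreement:** the wrist and top cameras differed by about 2 mm throughout, within their stated calibration, so I aimed at the average of the two. No check failed.

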